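# Fetch the piston from behind the spray cans

### The job

Move all three spray cans from the red parts tray onto the black rubber mat, leaving the piston where it is until they are out of the way. Then set the piston upright inside the round steel dish while the cans wait on the mat, and finally put each can back, centred on the pad of its own colour. Keep the cans and the piston upright throughout and do not disturb the amber oil bottle.

Things in the scene. Friction and masses are not known exactly. Their poses are not given: they have to be found in the camera images.
- blue_can_mid (a point): Upright spray can with blue cap and blue band round an aluminium body; plain cylinder 54 mm in diameter, 140 mm high, 0.25 kg. The point is its centre, on the axis, 70 mm above its underside. Its side is smooth and straight all the way up, so it may be gripped at any yaw; best by its coloured cap (the top 38 mm), since lower down the body of a short-fingered gripper could meet the top of the can. z is its axis, up.
- yellow_can_mid (a point): Upright spray can with yellow cap and yellow band round an aluminium body; plain cylinder 54 mm in diameter, 140 mm high, 0.25 kg. The point is its centre, on the axis, 70 mm above its underside. Its side is smooth and straight all the way up, so it may be gripped at any yaw; best by its coloured cap (the top 38 mm), since lower down the body of a short-fingered gripper could meet the top of the can. z is its axis, up.
- green_can_mid (a point): Upright spray can with green cap and green band round an aluminium body; plain cylinder 54 mm in diameter, 140 mm high, 0.25 kg. The point is its centre, on the axis, 70 mm above its underside. Its side is smooth and straight all the way up, so it may be gripped at any yaw; best by its coloured cap (the top 38 mm), since lower down the body of a short-fingered gripper could meet the top of the can. z is its axis, up.
- piston_mid (a point): The piston: silver cylinder with dark ring grooves near its top, 52 mm in diameter, 60 mm high, 0.35 kg, standing upright on the red parts tray amid the three cans (can axes 64 mm from its own). The point is its centre, on the axis, 30 mm above its underside. z is its axis, up.
- blue_pad: Fixed round blue pad, 70 mm in diameter, 3 mm thick, on the red parts tray (tray 210 mm square, floor 3 mm thick, rim 10 mm high): home of the blue can, which stands centred on it at the start. Origin at the centre of its underside, so its top face is at +3 mm in z.
- yellow_pad: Fixed round yellow pad, 70 mm in diameter, 3 mm thick, on the red parts tray (tray 210 mm square, floor 3 mm thick, rim 10 mm high): home of the yellow can, which stands centred on it at the start. Origin at the centre of its underside, so its top face is at +3 mm in z.
- green_pad: Fixed round green pad, 70 mm in diameter, 3 mm thick, on the red parts tray (tray 210 mm square, floor 3 mm thick, rim 10 mm high): home of the green can, which stands centred on it at the start. Origin at the centre of its underside, so its top face is at +3 mm in z.
- rubber_mat: Flat black rubber mat fixed on the bench, the side area: 200 mm along its x, 180 mm along its y, 3 mm thick. Origin at the centre of its underside.
- dish: Fixed round dark steel inspection dish: outside diameter 84 mm, inside diameter 76 mm, floor 4 mm thick, rim top 10 mm above its underside. Origin at the centre of its underside.
- oil_bottle: Bystander: amber oil bottle with a black cap, 60 mm in diameter, 120 mm high, standing near the far edge of the work area, left or right. Origin at the centre of its underside. Not to be moved.
Things that resemble listed ones, but are neither listed nor needed, are in the scene too. What is shaped like the part that bears green_can_mid but pink is not meant.

How it is judged (in metres and radians):
On the way, in this order (a step that is already met when the one before it is completed fails the run):
1. all three cans stand released on the rubber mat, the piston not yet taken from its place (x of blue_can_mid in the frame of rubber_mat between -0.085 and 0.085 m and y of blue_can_mid in the frame of rubber_mat between -0.075 and 0.075 m and z of blue_can_mid in the frame of rubber_mat between 0.063 and 0.083 m and angle between each of blue_can_mid, yellow_can_mid, green_can_mid's own z axis and vertical below 0.1 rad and x of yellow_can_mid in the frame of rubber_mat between -0.085 and 0.085 m and y of yellow_can_mid in the frame of rubber_mat between -0.075 and 0.075 m and z of yellow_can_mid in the frame of rubber_mat between 0.063 and 0.083 m and x of green_can_mid in the frame of rubber_mat between -0.085 and 0.085 m and y of green_can_mid in the frame of rubber_mat between -0.075 and 0.075 m and z of green_can_mid in the frame of rubber_mat between 0.063 and 0.083 m and linear speed of each of blue_can, yellow_can, green_can below 0.02 m/s and contact force between each of blue_can, yellow_can, green_can and the fingers below 0.1 N and distance of piston_mid from where it was at the start of the episode below 0.03 m), for 0.2 s.
2. the piston stands released in the dish, the cans still on the mat (horizontal distance between piston_mid and dish below 0.014 m and z of piston_mid in the frame of dish between 0.03 and 0.038 m and angle between piston_mid's own z axis and vertical below 0.08 rad and linear speed of piston below 0.02 m/s and contact force between piston and the fingers below 0.1 N and x of blue_can_mid in the frame of rubber_mat between -0.085 and 0.085 m and y of blue_can_mid in the frame of rubber_mat between -0.075 and 0.075 m and z of blue_can_mid in the frame of rubber_mat between 0.063 and 0.083 m and angle between each of blue_can_mid, yellow_can_mid, green_can_mid's own z axis and vertical below 0.1 rad and x of yellow_can_mid in the frame of rubber_mat between -0.085 and 0.085 m and y of yellow_can_mid in the frame of rubber_mat between -0.075 and 0.075 m and z of yellow_can_mid in the frame of rubber_mat between 0.063 and 0.083 m and x of green_can_mid in the frame of rubber_mat between -0.085 and 0.085 m and y of green_can_mid in the frame of rubber_mat between -0.075 and 0.075 m and z of green_can_mid in the frame of rubber_mat between 0.063 and 0.083 m), for 0.2 s.
At the end, for the whole second after the job is handed in: Each can stands upright on the pad of its own colour, its axis within 13 mm of the pad's centre; the piston stands upright on the floor of the dish, inside its rim (axis within 14 mm of the centre); all released and at rest (horizontal distance between blue_can_mid and blue_pad below 0.013 m and z of blue_can_mid in the frame of blue_pad between 0.068 and 0.078 m and angle between each of blue_can_mid, yellow_can_mid, green_can_mid, piston_mid's own z axis and vertical below 0.08 rad and linear speed of each of blue_can, yellow_can, green_can, piston below 0.02 m/s and contact force between each of blue_can, yellow_can, green_can, piston and the fingers below 0.1 N and horizontal distance between yellow_can_mid and yellow_pad below 0.013 m and z of yellow_can_mid in the frame of yellow_pad between 0.068 and 0.078 m and horizontal distance between green_can_mid and green_pad below 0.013 m and z of green_can_mid in the frame of green_pad between 0.068 and 0.078 m and horizontal distance between piston_mid and dish below 0.014 m and z of piston_mid in the frame of dish between 0.03 and 0.038 m); the robot touches nothing.
It fails at once if a can or the piston is tipped over (more than 35 degrees) (angle between any of blue_can_mid, yellow_can_mid, green_can_mid, piston_mid's own z axis and vertical above 0.61 rad).
It fails at once if the oil bottle is shifted by more than 20 mm (distance of oil_bottle from where it was at the start of the episode above 0.02 m).
It also fails if it takes over 152 s, if anything falls off the work surface, if the arm or the gripper's body presses on something with over 40 N, if the wrist force passes 120 N, or if a joint passes its speed limit or range.

### The arm

A 6-joint arm with a two-finger parallel gripper is mounted at the origin on the work surface. World frame = base frame: x ahead of the robot, y to its left, z up, the work surface at z = 0. Lengths are in m, angles in degrees, forces in N, time in s.
With the tool pointing down it reaches from about 0.3 to 0.875 m from the base axis. Payload 6.4 kg.
Tool frame: the origin (TCP) lies midway between the tips of the shut fingers; the grasp point (between the pads) lies 19 mm behind it (grip_depth is the distance from the TCP to the grasp point, in m); z points along the fingers, x is the direction in which the jaws open and shut, and the axes are right-handed (so a half turn about z gives the same grasp; the last joint's range is limited). The gripper opens to 85 mm and grips with 20 to 120 N. Pads are 22 mm wide; open, the fingers measure 114 mm over their backs; the gripper's body (76 mm by 85 mm) begins 54 mm behind the grasp point. The pads swing forward as they close: fully open they stand 13 mm farther back than shut.
Start: joints at [54.586, 10.359, 92.074, -0, 77.567, -11.82], TCP at [0.23, 0.527, 0.231] pointing down, gripper open.
Joint ranges: [-171.53, 171.53], [-51.25, 118.39], [17.06, 147.69], [-65.23, 245.23], [0, 150.52], [-178.68, 178.68]. Speed limits (degrees/s): [147.25, 147.25, 172.46, 180, 180, 180].

### API

Orientations are given as [roll, pitch, yaw] about the fixed x, y, z axes, in that order (R = Rz(yaw) Ry(pitch) Rx(roll)).
In Python, from bench import observe, capture, calibration, finish_job, grip_depth gives the robot as it stands.
- The arm moves only by the tool move_arm, never from a script. Its argument "motion" is a list that holds one entry, the list of rows, each a list of 7 numbers: the shift along the world's x, y, z as a fraction of full scale, then the turn, a rotation vector about the world's x, y, z as a fraction of full scale, then the closure, from 0 (fully open) to 1 (shut). In form: [[[x, y, z, ax, ay, az, claw], ...]]. A call has 1 to 8 rows; each row shifts and turns the pose as measured when the row begins; what a row does not reach is not made up. Full scale, the value 1, is 40 mm for a shift and 5 degrees for a turn. A row lasts 1/8 s, in which the tool goes at most 62.5 mm and 10.7 degrees, less where a joint would pass 70% of its speed; a pose out of reach is approached as far as the arm can. A call with a number of a shift or a turn outside -1 to 1 is refused whole. A call with a gripper value outside its range is refused whole. The fingers move at their own pace and stop on an object; "newtons" is the grip in N (left out, the last holds). Time passes only in rows, so rows that do not move let the fingers close. It gives the time, the measured TCP pose, the force and the opening at its end, in the units of the state.
- observe(): the state, without advancing time (a new reading comes with each control period).
- capture(name): name is "scene" or "top"; returns (picture, depth): 420x560x3 uint8, blue, green, red; 420x560 float32, m along the optical axis (not along the pixel's ray), 0 where there is no reading.
- calibration(name): a dict with "camera_matrix" (3x3 intrinsics, pixels), "xyz" and "rotation" of the camera in the world. Camera axes: x right, y down, z forward; pixel columns grow to the right and rows downward; lengths in m; the calibration is good to about 2 mm. A picture is of the moment at which its call begins. calibration takes no time and is no camera call.
- finish_job(): hands the job in, once; it reports no verdict.
The state is a dict: "time_s": time; "joint_positions": joint angles; "qvel": joint speeds; "effort": joint torques, N m; "tcp_pos": TCP position; "tcp_rot": TCP orientation; "contact_force": force on the tool from outside, world axes, zero at the start; "wrist_torque": the same for the moment, N m; "opening": opening from 0.0 (shut) to 1.0 (fully open).
Only numpy, scipy, OpenCV 4.12 (cv2) and the standard library are available. Lean on these libraries where they do the work, as an engineer would, in place of code of your own. Each camera call takes 0.05 s, during which the arm holds its last target.

## Working session

There is one attempt and no reset: what is moved stays moved. The work goes in short steps, Python scripts to look and compute and a tool call to move; the robot and the scene stay as the last step left them, time stands still between calls to the robot, and variables do not carry over. Pictures are saved under pics/ and viewed, and the job is handed in when it is done.

Besides the shell and the picture viewer there is one more tool, called after "Request:" by a JSON object that holds its "fn" and its "kwargs", one argument or row to a line. move_arm: Moves the arm, as the interface text tells. Its arguments: {"type":"object","properties":{"motion":{"type":"array"},"newtons":{"type":"number"}},"required":["motion"]}

```bash
ls; mkdir -p pics; python3 - <<'E'
from bench import observe, capture, calibration, grip_depth
import cv2
print(observe(), grip_depth)
for n in ("scene","top"):
    c=calibration(n); print(n,c)
    p,d=capture(n); cv2.imwrite(f"pics/{n}0.png",p)
    import numpy as np; np.save(f"pics/{n}0.npy",d)
E
```

```text
pics
{'time_s': 0.0, 'joint_positions': array([ 5.45869285e+01,  1.04018110e+01,  9.21313072e+01,  1.29390260e-03,
        7.75673087e+01, -1.18201007e+01]), 'qvel': array([ 0.00756888, -0.05527494, -0.02889524, -0.01045125,  0.03348156,
       -0.03985794]), 'effort': array([-3.74062347e-04, -4.44858599e+01, -3.51343775e+01, -3.08111987e-05,
        8.75675498e-03,  1.23058931e-05]), 'tcp_pos': array([0.22978979, 0.52649183, 0.2303879 ]), 'tcp_rot': array([-1.79978192e+02,  9.80387260e-02,  6.64067682e+01]), 'contact_force': array([ 0.25513542,  0.17824615, -0.89449446]), 'wrist_torque': array([ 0.07043561, -0.02488829,  0.00867525]), 'opening': 0.9982771693443758} 0.0187
scene {'camera_matrix': array([[530.01127949,   0.        , 280.5690494 ],
       [  0.        , 530.01127949, 205.33473663],
       [  0.        ,   0.        ,   1.        ]]), 'xyz': array([ 1.26847591, -0.14377585,  0.90605189]), 'rotation': array([-137.11999855,    0.73704011,   78.80236226])}
top {'camera_matrix': array([[411.74584591,   0.        , 285.40367967],
       [  0.        , 411.74584591, 213.7141572 ],
       [  0.        ,   0.        ,   1.        ]]), 'xyz': array([ 0.36895755, -0.0092642 ,  0.98411532]), 'rotation': array([-171.05222581,    0.28957152,  -90.13262418])}
```

View pics/scene0.png

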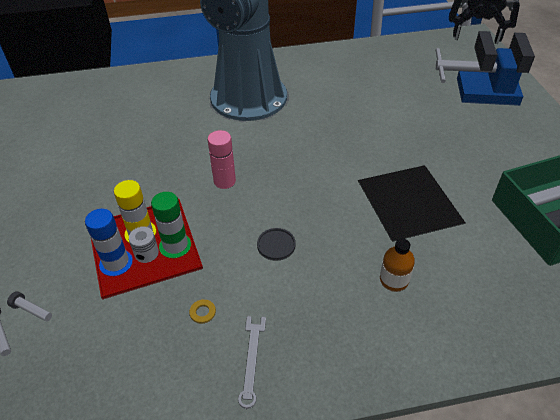

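View pics/top0.png

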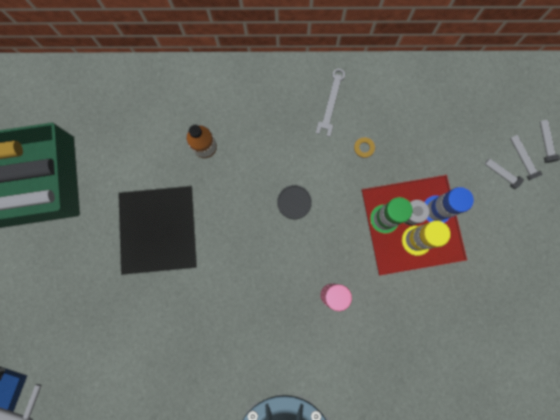

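Candidates: the green can is (398,210) in top and (167,203) in scene. The pink look-alike at (338,297) / (222,160) is not meant. Blue is (460,200) / (101,222), yellow (435,234) / (128,195), and the piston (418,211) / (144,240). The dish is the dark disc at (294,202) / (276,243), not the amber ring at (365,147). The mat is (158,230) / (411,200). Next I measure these and make a close crop.

```bash
cat > h.py <<'E'
import numpy as np, cv2
from scipy.spatial.transform import Rotation as R
from scipy.optimize import least_squares
from bench import observe, capture, calibration
def cam(n):
    c=calibration(n); return c["camera_matrix"], np.array(c["xyz"]), R.from_euler('xyz',c["rotation"],degrees=True).as_matrix()
def rays(n,uv):
    K,t,M=cam(n); uv=np.atleast_2d(uv).astype(float)
    d=np.c_[(uv[:,0]-K[0,2])/K[0,0],(uv[:,1]-K[1,2])/K[1,1],np.ones(len(uv))]
    return t,d@M.T
def onplane(n,uv,z):
    t,d=rays(n,uv); return t+d*((z-t[2])/d[:,2])[:,None]
def cloud(n,mask,dep):
    v,u=np.nonzero(mask&(dep>0)); t,d=rays(n,np.c_[u,v]); return t+d*dep[v,u][:,None]
def tri(uv1,uv2):
    t1,d1=rays("scene",uv1);t2,d2=rays("top",uv2);d1=d1[0]/np.linalg.norm(d1[0]);d2=d2[0]/np.linalg.norm(d2[0])
    s=np.linalg.lstsq(np.c_[d1,-d2],t2-t1,rcond=None)[0]
    a,b=t1+s[0]*d1,t2+s[1]*d2; return (a+b)/2,np.linalg.norm(a-b)
def cmask(p,name):
    h=cv2.cvtColor(p,cv2.COLOR_BGR2HSV); H,S,V=cv2.split(h)
    r={"blue":(100,125,150,60),"yellow":(22,34,150,80),"green":(45,80,120,40),"pink":(160,176,70,100)}[name]
    return (H>=r[0])&(H<=r[1])&(S>=r[2])&(V>=r[3])
def circ(xy,r=None):
    f=(lambda q:np.hypot(*(xy-q[:2]).T)-(q[2] if r is None else r))
    q0=[*xy.mean(0)]+([0.03] if r is None else [])
    return least_squares(f,q0,loss='soft_l1',f_scale=0.001).x
E
python3 - <<'E'
from h import *
P={};D={}
for n in("scene","top"):
    P[n]=cv2.imread(f"pics/{n}0.png");D[n]=np.load(f"pics/{n}0.npy")
    for c in("blue","yellow","green","pink"):
        m=cmask(P[n],c); 
        X=cloud(n,m,D[n]); 
        roi=(X[:,0]>0.15)&(X[:,0]<.8)&(X[:,1]>-.5)&(X[:,1]<.2); X=X[roi]
        if len(X)==0: print(n,c,'none');continue
        zt=np.percentile(X[:,2],95); T=X[X[:,2]>zt-.006]
        hull=cv2.convexHull(T[:,:2].astype(np.float32))[:,0]
        print(n,c,len(X),'ztop',zt.round(4),'n',len(T),'bbox mid',((T.min(0)+T.max(0))/2).round(4)[:2],'enc',[np.round(q,4) for q in cv2.minEnclosingCircle(hull)])
# crop
cv2.imwrite("pics/crop0.png",np.hstack([cv2.resize(P["scene"][160:310,70:220],(390,390),interpolation=2),cv2.resize(P["top"][165:285,355:475],(390,390),interpolation=2)]))
E
```

```text
scene blue 1227 ztop 0.1463 n 461 bbox mid [ 0.5337 -0.3666] enc [array([ 0.5334, -0.3675]), np.float64(0.0272)]
scene yellow 1215 ztop 0.1462 n 397 bbox mid [ 0.4642 -0.313 ] enc [array([ 0.464 , -0.3138]), np.float64(0.0287)]
scene green 1127 ztop 0.1463 n 413 bbox mid [ 0.5128 -0.2404] enc [array([ 0.513 , -0.2404]), np.float64(0.0275)]
scene pink 1061 ztop 0.14 n 297 bbox mid [ 0.3339 -0.1102] enc [array([ 0.3333, -0.1094]), np.float64(0.0304)]
top blue 545 ztop 0.1493 n 462 bbox mid [ 0.5297 -0.3668] enc [array([ 0.5301, -0.3669]), np.float64(0.0255)]
top yellow 844 ztop 0.1487 n 504 bbox mid [ 0.4602 -0.3142] enc [array([ 0.4602, -0.3141]), np.float64(0.0265)]
top green 556 ztop 0.1492 n 450 bbox mid [ 0.5089 -0.24  ] enc [array([ 0.509 , -0.2398]), np.float64(0.0256)]
top pink 662 ztop 0.1432 n 530 bbox mid [ 0.3312 -0.1108] enc [array([ 0.3315, -0.1108]), np.float64(0.0263)]
```

View pics/crop0.png

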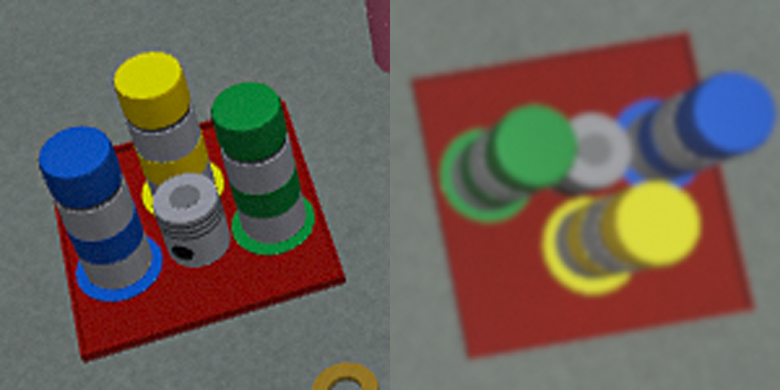

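The crop confirms the three cans and the piston (ring grooves, central). Now the piston, dish, mat and bottle.

```bash
cat > m2.py <<'E'
from h import *
P={};D={}
def big(m,seed=None):
    n,l,s,c=cv2.connectedComponentsWithStats(m.astype(np.uint8))
    if seed is not None and l[seed[1],seed[0]]: return l==l[seed[1],seed[0]]
    return l==(1+s[1:,4].argmax())
seeds={"dish":{"scene":(276,243),"top":(294,202)},"mat":{"scene":(411,200),"top":(158,230)}}
for n in("scene","top"):
    P[n]=cv2.imread(f"pics/{n}0.png");D[n]=np.load(f"pics/{n}0.npy")
    V=P[n].max(2)
    m=big(V<35 if n=="scene" else V<30,seeds["mat"][n])
    X=cloud(n,m,D[n]); 
    cn=max(cv2.findContours(m.astype(np.uint8),0,2)[0],key=cv2.contourArea)
    pts=onplane(n,cn[:,0],.003)[:,:2]
    r=cv2.minAreaRect((pts*1000).astype(np.float32)); print(n,"mat z",np.median(X[:,2]).round(4),r)
    m=big(V<(85),seeds["dish"][n])
    cn=max(cv2.findContours(m.astype(np.uint8),0,2)[0],key=cv2.contourArea)
    X=cloud(n,m,D[n])
    pts=onplane(n,cn[:,0],.010)[:,:2]
    print(n,"dish n",m.sum(),"z",np.percentile(X[:,2],[5,50,95]).round(4),circ(pts).round(4), cv2.minEnclosingCircle((pts*1000).astype(np.float32)))
    # piston top by depth: points z .055-.08 near centre
    X=cloud(n,np.ones_like(V,bool),D[n])
    k=(np.hypot(X[:,0]-.5225,X[:,1]+.3035)<.034)&(X[:,2]>.058)&(X[:,2]<.075)
    T=X[k]; print(n,"piston",k.sum(),np.median(T[:,2]).round(4),((T.min(0)+T.max(0))/2).round(4),(T.max(0)-T.min(0)).round(3))
    k=(X[:,0]>.6)&(X[:,0]<.9)&(X[:,1]>.1)&(X[:,1]<.4)&(X[:,2]>.1)
    if k.sum():print(n,"bottle",X[k].mean(0),X[k][:,2].max())
    k=(X[:,0]>.2)&(X[:,0]<.85)&(X[:,1]>-.5)&(X[:,1]<.5)&(X[:,2]<.02)&(X[:,2]>-.02); print("floor",np.median(X[k][:,2]))
# two-view triangulation of mat/dish centroids done roughly
print(tri((276,243),(294,202)))
E
python3 m2.py
```

```text
scene mat z 0.002 ((509.78271484375, 304.7127685546875), (237.31326293945312, 181.60360717773438), 5.214721202850342)
scene dish n 1016 z [-0.      0.0035  0.0097] [ 0.5584 -0.0252  0.0429] ((558.5714111328125, -25.29934310913086), 45.206085205078125)
scene piston 399 0.0619 [ 0.5189 -0.3023  0.0659] [0.058 0.05  0.016]
scene bottle [0.69744766 0.1931212  0.11547505] 0.1240909992726017
floor -0.0008467821193186009
top mat z 0.0393 ((652.0310668945312, 574.6251220703125), (10.230008125305176, 2.4645748138427734), 4.9632673263549805)
top dish n 869 z [0.0023 0.0054 0.0112] [ 0.5513 -0.0251  0.0393] ((551.1060791015625, -25.512529373168945), 40.47971725463867)
top piston 336 0.064 [ 0.5198 -0.3068  0.0638] [0.05  0.042 0.011]
top bottle [0.68968906 0.19238738 0.11735932] 0.12556674003648471
floor 0.0014494817333993715
(array([ 0.55207172, -0.02475249,  0.00387642]), np.float64(0.0015986513798485786))
```

```bash
sed -i 's/V<35 if n=="scene" else V<30/V<40/; s/V<(85)/V<dt/; s/^    V=P\[n\].max(2)/    V=cv2.GaussianBlur(P[n].max(2),(3,3),0); dt={"scene":66,"top":75}[n]; print(V[seeds["mat"][n][::-1]],V[seeds["dish"][n][::-1]],V[243,245:310:4] if n=="scene" else V[202,262:330:4])/' m2.py
sed -i 's/    X=cloud(n,m,D\[n\]); $/    m=cv2.morphologyEx(m.astype(np.uint8),2,np.ones((15,15)))>0; X=cloud(n,m,D[n]);cv2.imwrite(f"pics\/mm{n}.png",m*255)/' m2.py; python3 m2.py
```

```text
26 64 [114 110 117  72  65  64  62  65  64  64  63  64  58 112 113 113 110]
scene mat z 0.0019 ((489.8900146484375, 304.57025146484375), (196.15467834472656, 176.84571838378906), 5.251142501831055)
scene dish n 906 z [0.0003 0.0036 0.0095] [ 0.5588 -0.0254  0.0417] ((558.0220947265625, -25.368667602539062), 43.69634246826172)
scene piston 399 0.0619 [ 0.5189 -0.3023  0.0659] [0.058 0.05  0.016]
scene bottle [0.69744766 0.1931212  0.11547505] 0.1240909992726017
floor -0.0008467821193186009
37 75 [124 125 124 125  80  75  75  75  75  75  75  75  83 127 127 128 128]
top mat z 0.0043 ((493.7099304199219, 307.7236022949219), (171.71861267089844, 161.1907958984375), 3.4065113067626953)
top dish n 6025 z [0.0013 0.0043 0.0072] [0.4871 0.3009 0.1056] ((485.7734069824219, 301.6408386230469), 128.9108123779297)
top piston 336 0.064 [ 0.5198 -0.3068  0.0638] [0.05  0.042 0.011]
top bottle [0.68968906 0.19238738 0.11735932] 0.12556674003648471
floor 0.0014494817333993715
(array([ 0.55207172, -0.02475249,  0.00387642]), np.float64(0.0015986513798485786))[ WARN:0@0.406] global loadsave.cpp:1063 imwrite_ Unsupported depth image for selected encoder is fallbacked to CV_8U.
```

Request:
{"fn": "move_arm", "kwargs": {
  "motion": [
    [[0.5, -0.9, 0, 0, 0, 0, 0], [0.5, -0.9, 0, 0, 0, 0, 0], [0.5, -0.9, 0, 0, 0, 0, 0], [0.5, -0.9, 0, 0, 0, 0, 0], [0.5, -0.9, 0, 0, 0, 0, 0], [0.5, -0.9, 0, 0, 0, 0, 0], [0.5, -0.9, 0, 0, 0, 0, 0], [0.5, -0.9, 0, 0, 0, 0, 0]]
  ],
  "newtons": 45
}}

```text
time_s: 1.1
tcp_pos: [0.3902, 0.2303, 0.2273]
tcp_rot: [-179.8, 0.3, 66.8]
contact_force: [1.0, 0.4, -0.1]
opening: 1.001
```

Request:
{"fn": "move_arm", "kwargs": {
  "motion": [
    [[0.25, -1, 0, 0, 0, 0, 0], [0.25, -1, 0, 0, 0, 0, 0], [0.25, -1, 0, 0, 0, 0, 0], [0.25, -1, 0, 0, 0, 0, 0], [0.25, -1, 0, 0, 0, 0, 0], [0.25, -1, 0, 0, 0, 0, 0], [0.25, -1, 0, 0, 0, 0, 0], [0.25, -1, 0, 0, 0, 0, 0]]
  ]
}}

```text
time_s: 2.1
tcp_pos: [0.4702, -0.1003, 0.2252]
tcp_rot: [-179.7, 0.3, 66.7]
contact_force: [0.5, 0.2, 0.7]
opening: 1.001
```

Request:
{"fn": "move_arm", "kwargs": {
  "motion": [
    [[0.2, -1, 0, 0, 0, 0, 0], [0.2, -1, 0, 0, 0, 0, 0], [0.2, -1, 0, 0, 0, 0, 0], [0.2, -1, 0, 0, 0, 0, 0], [0.2, -1, 0, 0, 0, 0, 0], [0.2, -0.8, 0, 0, 0, 0, 0], [0.2, -0.5, 0, 0, 0, 0, 0], [0, 0, 0, 0, 0, 0, 0]]
  ]
}}

```text
time_s: 3.1
tcp_pos: [0.5248, -0.3627, 0.2206]
tcp_rot: [-179.3, 0.2, 66.5]
contact_force: [-0.2, 0.9, -0.1]
opening: 0.996
```

Request:
{"fn": "move_arm", "kwargs": {
  "motion": [
    [[0.18, -0.1, 0, -0.05, -0.12, 0, 0], [0, 0, -0.7, 0, 0, 0, 0], [0, 0, -0.7, 0, 0, 0, 0], [0, 0, -0.5, 0, 0, 0, 0], [0, 0, 0, 0, 0, 0, 0]]
  ]
}}

```text
time_s: 3.72
tcp_pos: [0.5334, -0.3628, 0.143]
tcp_rot: [179.9, 0.1, 66.7]
contact_force: [-0.6, -0.2, 0.6]
opening: 0.996
```

Just above the cap: check the alignment visually.

```bash
cat > look.py <<'E'
import sys
from h import *
tag=sys.argv[1]; 
for n,a in zip(("scene","top"),((sys.argv[2:6]),(sys.argv[6:10]))):
    p,d=capture(n); cv2.imwrite(f"pics/{n}{tag}.png",p); np.save(f"pics/{n}{tag}.npy",d)
    x0,y0,x1,y1=map(int,a); c=cv2.resize(p[y0:y1,x0:x1],(395,int(395*(y1-y0)/(x1-x0))),interpolation=2)
    if n=="scene": A=c
    else:
        h=max(len(A),len(c)); A,c=[cv2.copyMakeBorder(q,0,h-len(q),0,0,0) for q in(A,c)]
        cv2.imwrite(f"pics/look{tag}.png",np.hstack([A,c]))
E
python3 look.py 1 40 130 220 310 360 130 500 270
```

```text
(no output)
```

View pics/look1.png

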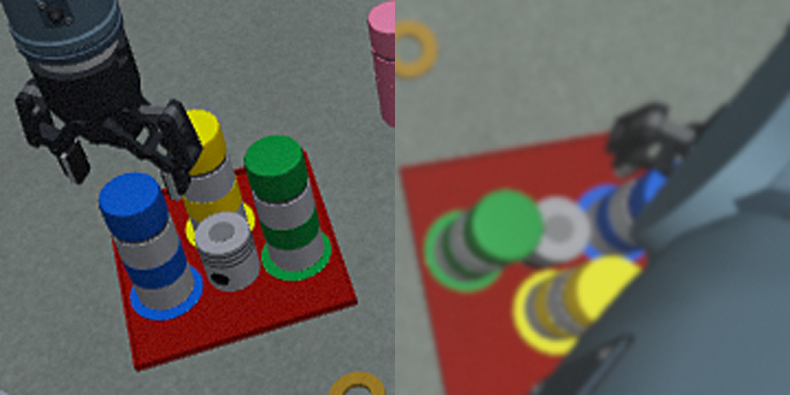

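Request:
{"fn": "move_arm", "kwargs": {
  "motion": [
    [[0, -0.08, -0.5, 0, 0, 0, 0], [0, 0, -0.4, 0, 0, 0, 0], [0, 0, 0, 0, 0, 0, 0]]
  ]
}}

```text
time_s: 4.2
tcp_pos: [0.5353, -0.3684, 0.109]
tcp_rot: [179.5, 0.3, 66.6]
contact_force: [-0.4, 0.3, -0.6]
opening: 0.998
```

```bash
python3 look.py 2 40 130 220 310 360 130 500 270
```

```text
(no output)
```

View pics/look2.png

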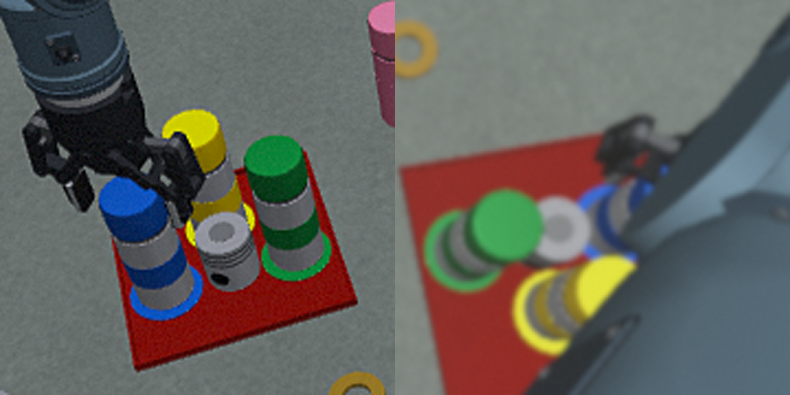

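The fingers straddle the blue cap with clearance on both sides (cap 103–167, pads about 92 and 175 in the crop). Closing.

Request:
{"fn": "move_arm", "kwargs": {
  "motion": [
    [[0, 0, 0, 0, 0, 0, 1], [0, 0, 0, 0, 0, 0, 1], [0, 0, 0, 0, 0, 0, 1], [0, 0, 0, 0, 0, 0, 1], [0, 0, 0, 0, 0, 0, 1]]
  ]
}}

```text
time_s: 4.92
tcp_pos: [0.5365, -0.3695, 0.1119]
tcp_rot: [179.3, 0.4, 66.6]
contact_force: [0.9, -0.7, -0.4]
opening: 0.621
```

Request:
{"fn": "move_arm", "kwargs": {
  "motion": [
    [[0, 0, 0.4, 0.05, 0.1, 0, 1], [0, 0, 0.8, 0, 0, 0, 1], [0, 0, 0.9, 0, 0, 0, 1], [0, 0, 0.9, 0, 0, 0, 1], [0, 0, 0.9, 0, 0, 0, 1], [0, 0, 0.5, 0, 0, 0, 1], [0, 0, 0, 0, 0, 0, 1]]
  ]
}}

```text
time_s: 5.8
tcp_pos: [0.5338, -0.3668, 0.289]
tcp_rot: [-179.7, 0.2, 66.7]
contact_force: [-0.3, 0.0, -3.6]
opening: 0.618
```

```bash
python3 look.py 3 40 60 290 310 360 130 500 270; python3 - <<'E'
from h import *
print(observe()["tcp_pos"])
p=cv2.imread("pics/scene3.png");d=np.load("pics/scene3.npy")
for c in("blue","yellow","green"):
    X=cloud("scene",cmask(p,c),d);X=X[(X[:,1]<-.1)&(X[:,1]>-.6)];T=X[X[:,2]>np.percentile(X[:,2],95)-.006];print(c,np.percentile(X[:,2],95),((T.min(0)+T.max(0))/2).round(4))
E
```

```text
[ 0.53304663 -0.36601011  0.28638984]
blue 0.321136879630397 [ 0.5332 -0.3717  0.4148]
yellow 0.14629211582745058 [ 0.4625 -0.3136  0.1447]
green 0.14623949759652868 [ 0.5132 -0.2402  0.1453]
```

View pics/look3.png

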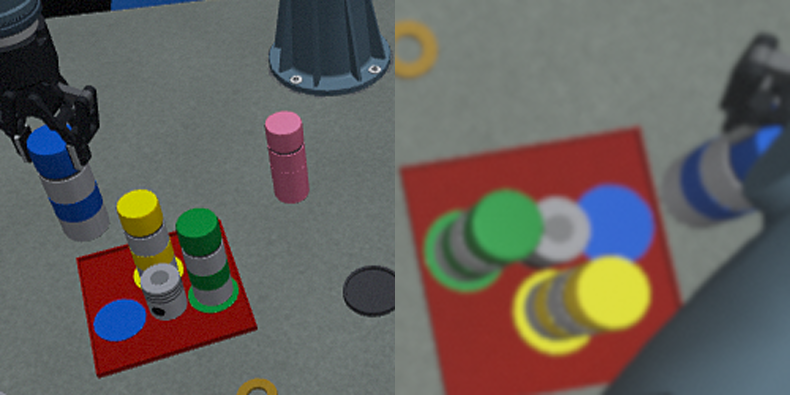

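Request:
{"fn": "move_arm", "kwargs": {
  "motion": [
    [[-0.05, 0.5, 0, 0, 0, 0, 1], [-0.05, 0.9, 0, 0, 0, 0, 1], [-0.05, 0.9, 0, 0, 0, 0, 1], [-0.05, 0.9, 0, 0, 0, 0, 1], [-0.05, 0.9, 0, 0, 0, 0, 1], [-0.05, 0.9, 0, 0, 0, 0, 1], [-0.05, 0.9, 0, 0, 0, 0, 1], [-0.05, 0.9, 0, 0, 0, 0, 1]]
  ]
}}

```text
time_s: 6.9
tcp_pos: [0.5084, -0.0773, 0.2724]
tcp_rot: [-178.2, -0.3, 66.6]
contact_force: [-0.7, 0.5, -2.4]
opening: 0.618
```

Request:
{"fn": "move_arm", "kwargs": {
  "motion": [
    [[-0.05, 0.9, 0, 0, 0, 0, 1], [-0.05, 0.9, -0.2, 0, 0, 0, 1], [-0.05, 0.9, -0.3, 0, 0, 0, 1], [-0.05, 0.9, -0.4, 0, 0, 0, 1], [-0.05, 0.9, -0.5, 0, 0, 0, 1], [-0.05, 0.9, -0.5, 0, 0, 0, 1], [-0.05, 0.9, -0.5, 0, 0, 0, 1], [-0.05, 0.9, -0.3, 0, 0, 0, 1]]
  ]
}}

```text
time_s: 7.9
tcp_pos: [0.4788, 0.2267, 0.1524]
tcp_rot: [-177.4, -0.1, 66.8]
contact_force: [0.4, 0.0, -2.6]
opening: 0.617
```

Request:
{"fn": "move_arm", "kwargs": {
  "motion": [
    [[0.05, 0.9, 0.1, -0.1, -0.24, 0, 1], [0.05, 0.9, 0.05, -0.1, -0.24, 0, 1], [0.05, 0.8, 0, 0, 0, 0, 1], [0.05, 0.4, 0, 0, 0, 0, 1], [0, 0, -0.2, 0, 0, 0, 1], [0, 0, 0, 0, 0, 0, 1]]
  ]
}}

```text
time_s: 8.65
tcp_pos: [0.4754, 0.3515, 0.1414]
tcp_rot: [-179.4, 0.5, 67.1]
contact_force: [-0.2, -0.4, -3.8]
opening: 0.621
```

Request:
{"fn": "move_arm", "kwargs": {
  "motion": [
    [[0.28, 0, -0.3, -0.06, -0.1, 0, 1], [0, 0, -0.25, 0, 0, 0, 1], [0, 0, 0, 0, 0, 0, 1]]
  ]
}}

```text
time_s: 9.02
tcp_pos: [0.4878, 0.3488, 0.1173]
tcp_rot: [-180.0, 0.7, 66.9]
contact_force: [0.2, 0.6, -3.0]
opening: 0.621
```

Request:
{"fn": "move_arm", "kwargs": {
  "motion": [
    [[0, 0, -0.12, 0, 0, 0, 1], [0, 0, -0.1, 0, 0, 0, 1], [0, 0, 0, 0, 0, 0, 1]]
  ]
}}

```text
time_s: 9.4
tcp_pos: [0.4885, 0.3488, 0.1093]
tcp_rot: [180.0, 0.6, 66.9]
contact_force: [0.2, -0.3, -3.4]
opening: 0.622
```

Request:
{"fn": "move_arm", "kwargs": {
  "motion": [
    [[0, 0, -0.06, 0, 0, 0, 1], [0, 0, 0, 0, 0, 0, 1]]
  ]
}}

```text
time_s: 9.65
tcp_pos: [0.4894, 0.3491, 0.1096]
tcp_rot: [179.9, 0.5, 66.9]
contact_force: [-0.4, -0.8, -2.9]
opening: 0.623
```

```bash
python3 look.py 4 340 100 500 260 100 150 240 290; python3 - <<'E'
from h import *
print(observe()["tcp_pos"],observe()["contact_force"])
for n in ("scene","top"):
  p=cv2.imread(f"pics/{n}4.png");d=np.load(f"pics/{n}4.npy")
  for c in("blue",):
    X=cloud(n,cmask(p,c),d);X=X[(X[:,1]>.2)&(X[:,1]<.45)&(X[:,0]>.3)&(X[:,2]<.2)]
    if len(X):T=X[X[:,2]>np.percentile(X[:,2],95)-.006];print(c,len(X),np.percentile(X[:,2],[5,50,95]),((T.min(0)+T.max(0))/2).round(4))
E
```

```text
[0.48925795 0.34907662 0.10918128] [ 0.16419389 -0.10873999 -2.48133324]
blue 798 [0.04367949 0.13064787 0.14426034] [0.4875 0.3488 0.1568]
blue 174 [0.05253245 0.14300371 0.18968112] [0.4785 0.3229 0.1914]
```

View pics/look4.png

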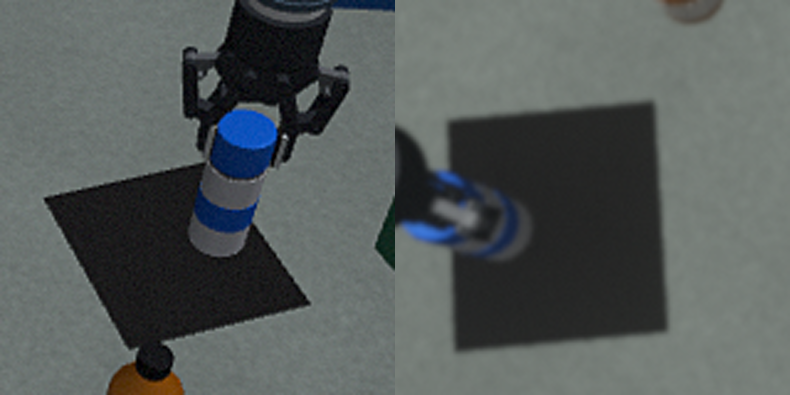

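Request:
{"fn": "move_arm", "kwargs": {
  "motion": [
    [[0, 0, -0.1, 0, 0, 0, 1], [0, 0, -0.05, 0, 0, 0, 1], [0, 0, 0, 0, 0, 0, 1]]
  ]
}}

```text
time_s: 10.12
tcp_pos: [0.4902, 0.3491, 0.1094]
tcp_rot: [179.7, 0.6, 67.0]
contact_force: [0.5, 0.3, -3.3]
opening: 0.617
```

Request:
{"fn": "move_arm", "kwargs": {
  "motion": [
    [[0, 0, -0.15, 0, 0, 0, 1], [0, 0, -0.1, 0, 0, 0, 1]]
  ]
}}

```text
time_s: 10.38
tcp_pos: [0.4934, 0.3496, 0.109]
tcp_rot: [179.4, 0.4, 67.1]
contact_force: [-11.5, -8.8, 26.7]
opening: 0.618
```

Request:
{"fn": "move_arm", "kwargs": {
  "motion": [
    [[-0.05, 0, 0.05, 0, 0, 0, 0], [0, 0, 0, 0, 0, 0, 0], [0, 0, 0, 0, 0, 0, 0], [0, 0, 0, 0, 0, 0, 0], [0, 0, 0, 0, 0, 0, 0]]
  ]
}}

```text
time_s: 11.0
tcp_pos: [0.4917, 0.3499, 0.1101]
tcp_rot: [179.4, 0.4, 67.1]
contact_force: [0.5, 0.0, 0.5]
opening: 1.004
```

```bash
python3 look.py 5 340 100 500 260 100 150 240 290; python3 - <<'E'
from h import *
print(observe()["tcp_pos"],observe()["contact_force"])
E
```

```text
[0.49174098 0.34989613 0.11021074] [ 1.08227435 -0.17406402 -0.01545305]
```

View pics/look5.png

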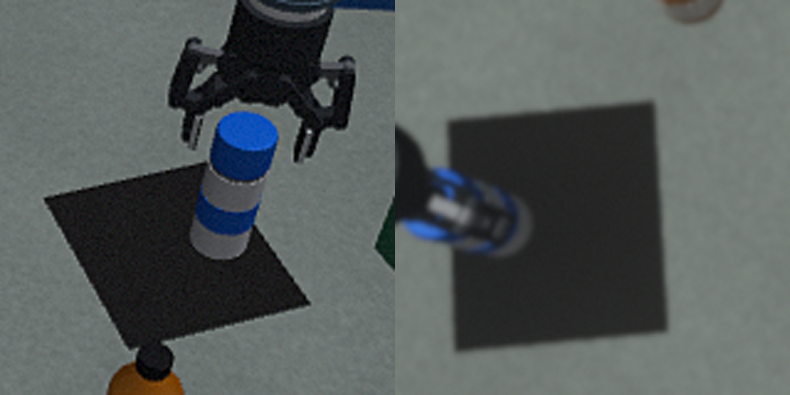

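Request:
{"fn": "move_arm", "kwargs": {
  "motion": [
    [[0, 0, 0.9, 0.05, 0.1, 0, 0], [0, 0, 0.9, 0, 0, 0, 0], [0, -0.5, 0.6, 0, 0, 0.5, 0], [0, -1, 0.2, 0, 0, 0.5, 0], [0, -1, 0, 0, 0, 0.5, 0], [0, -1, 0, 0, 0, 0.5, 0], [0, -1, 0, 0, 0, 0.5, 0], [0, -1, 0, 0, 0, 0.5, 0]]
  ]
}}

```text
time_s: 12.1
tcp_pos: [0.4906, 0.1258, 0.2172]
tcp_rot: [179.8, 0.4, 82.8]
contact_force: [0.8, 0.6, -0.2]
opening: 1.0
```

Request:
{"fn": "move_arm", "kwargs": {
  "motion": [
    [[0, -1, 0, 0, 0, 0.5, 0], [0, -1, 0, 0, 0, 0.5, 0], [0, -1, 0, 0, 0, 0.5, 0], [-0.1, -1, 0, 0, 0, 0.5, 0], [-0.1, -1, 0, 0, 0, 0.5, 0], [-0.1, -1, 0, 0, 0, 0.5, 0], [-0.1, -1, 0, 0, 0, 0.5, 0], [0, -1, 0, 0, 0, 0, 0]]
  ]
}}

```text
time_s: 13.1
tcp_pos: [0.4732, -0.2049, 0.2183]
tcp_rot: [179.6, 0.5, 101.0]
contact_force: [0.6, 1.3, 0.1]
opening: 1.003
```

Request:
{"fn": "move_arm", "kwargs": {
  "motion": [
    [[-0.1, -0.9, 0, 0, 0, 0, 0], [-0.1, -0.9, 0, 0, 0, 0, 0], [-0.1, -0.7, -0.2, 0.05, -0.05, 0, 0], [0, -0.2, -0.4, 0, 0, 0, 0], [0, 0, -0.5, 0, 0, 0, 0], [0, 0, -0.4, 0, 0, 0, 0], [0, 0, 0, 0, 0, 0, 0]]
  ]
}}

```text
time_s: 13.98
tcp_pos: [0.4599, -0.3173, 0.1546]
tcp_rot: [179.3, 0.2, 100.8]
contact_force: [0.3, 0.1, 1.3]
opening: 0.997
```

Request:
{"fn": "move_arm", "kwargs": {
  "motion": [
    [[0.06, 0.09, -0.2, -0.03, 0.13, 0, 0], [0, 0, -0.5, 0, 0, 0, 0], [0, 0, -0.4, 0, 0, 0, 0], [0, 0, 0, 0, 0, 0, 0]]
  ]
}}

```text
time_s: 14.48
tcp_pos: [0.4643, -0.3124, 0.1105]
tcp_rot: [179.9, 0.4, 100.9]
contact_force: [-0.7, 0.2, -0.0]
opening: 1.0
```

```bash
python3 look.py 6 40 130 220 310 360 130 500 270
```

```text
(no output)
```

View pics/look6.png

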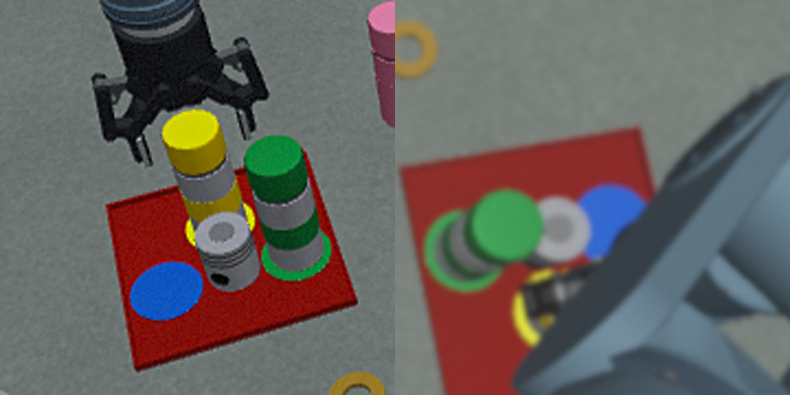

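The yellow cap (163–225) is centred between the pads (150 and 243) in the crop. Grip and lift.

Request:
{"fn": "move_arm", "kwargs": {
  "motion": [
    [[0, 0, 0, 0, 0, 0, 1], [0, 0, 0, 0, 0, 0, 1], [0, 0, 0, 0, 0, 0, 1], [0, 0, 0, 0, 0, 0, 1], [0, 0, 0, 0, 0, 0, 1]]
  ]
}}

```text
time_s: 15.2
tcp_pos: [0.4656, -0.3141, 0.1138]
tcp_rot: [179.8, 0.6, 100.9]
contact_force: [0.2, -0.6, -1.0]
opening: 0.62
```

Request:
{"fn": "move_arm", "kwargs": {
  "motion": [
    [[0, 0, 0.4, 0, 0, 0, 1], [0, 0, 0.8, 0, 0, 0, 1], [0, 0, 0.9, 0, 0, 0, 1], [0, 0, 0.9, 0, 0, 0, 1], [0, 0, 0.9, 0, 0, 0, 1], [0, 0, 0.5, 0, 0, 0, 1], [0, 0.3, 0.1, 0, 0, 0, 1], [0.1, 0.6, 0.1, 0, 0, 0, 1]]
  ]
}}

```text
time_s: 16.2
tcp_pos: [0.4673, -0.2759, 0.3077]
tcp_rot: [179.8, 0.6, 100.7]
contact_force: [0.1, -1.0, -2.6]
opening: 0.62
```

Request:
{"fn": "move_arm", "kwargs": {
  "motion": [
    [[0.15, 1, 0, 0, 0, 0, 1], [0.15, 1, 0, 0, 0, 0, 1], [0.15, 1, 0, 0, 0, 0, 1], [0.15, 1, 0, 0, 0, 0, 1], [0.15, 1, 0, 0, 0, 0, 1], [0.15, 1, 0, 0, 0, 0, 1], [0.15, 1, -0.2, 0, 0, 0, 1], [0.15, 1, -0.4, 0, 0, 0, 1]]
  ]
}}

```text
time_s: 17.2
tcp_pos: [0.5101, 0.0603, 0.2792]
tcp_rot: [-179.9, 0.2, 100.7]
contact_force: [0.4, -0.0, -2.9]
opening: 0.618
```

Request:
{"fn": "move_arm", "kwargs": {
  "motion": [
    [[0.15, 1, -0.4, 0, 0, 0, 1], [0.15, 1, -0.5, 0, 0, 0, 1], [0.15, 1, -0.5, 0, 0, 0, 1], [0.15, 0.9, -0.5, 0, 0, 0, 1], [0.1, 0.6, -0.4, 0, 0, 0, 1], [0, 0.3, -0.2, 0, 0, 0, 1], [0, 0, 0, 0, 0, 0, 1]]
  ]
}}

```text
time_s: 18.08
tcp_pos: [0.5287, 0.264, 0.1701]
tcp_rot: [-179.2, 0.2, 101.1]
contact_force: [0.5, -0.3, -2.5]
opening: 0.617
```

Request:
{"fn": "move_arm", "kwargs": {
  "motion": [
    [[0.4, 0, -0.4, 0.03, -0.15, 0, 1], [0, 0, -0.5, 0, 0, 0, 1], [0, 0, -0.4, 0, 0, 0, 1], [0, 0, 0, 0, 0, 0, 1]]
  ]
}}

```text
time_s: 18.58
tcp_pos: [0.5444, 0.2614, 0.1176]
tcp_rot: [-180.0, 0.2, 100.9]
contact_force: [0.5, -0.1, -3.5]
opening: 0.618
```

Request:
{"fn": "move_arm", "kwargs": {
  "motion": [
    [[0, 0, -0.12, 0, 0, 0, 1], [0, 0, -0.12, 0, 0, 0, 1]]
  ]
}}

```text
time_s: 18.82
tcp_pos: [0.546, 0.2617, 0.1109]
tcp_rot: [179.8, 0.2, 100.9]
contact_force: [-5.5, -1.2, 24.1]
opening: 0.621
```

Contact with the mat. Release and retreat.

Request:
{"fn": "move_arm", "kwargs": {
  "motion": [
    [[-0.05, 0, 0.03, 0, 0, 0, 0], [0, 0, 0, 0, 0, 0, 0], [0, 0, 0, 0, 0, 0, 0], [0, 0, 0, 0, 0, 0, 0], [0, 0, 0.5, 0, 0, 0, 0], [0, 0, 0.9, 0, 0, 0, 0], [0, -0.3, 0.9, 0, 0, 0, 0], [0, -0.6, 0.3, 0, 0, 0, 0]]
  ]
}}

```text
time_s: 19.82
tcp_pos: [0.5449, 0.2267, 0.2245]
tcp_rot: [179.5, 0.2, 101.1]
contact_force: [0.2, -0.1, 0.6]
opening: 0.999
```

Request:
{"fn": "move_arm", "kwargs": {
  "motion": [
    [[0, -1, 0.2, 0, 0, 0, 0], [0, -1, 0, 0, 0, 0, 0], [0, -1, 0, 0, 0, 0, 0], [0, -1, 0, 0, 0, 0, 0], [0, -1, 0, 0, 0, 0, 0], [0, -1, 0, 0, 0, 0, 0], [0, -1, 0, 0, 0, 0, 0], [0, -1, 0, 0, 0, 0, 0]]
  ]
}}

```text
time_s: 20.82
tcp_pos: [0.5477, -0.1019, 0.2492]
tcp_rot: [178.4, 0.5, 101.3]
contact_force: [0.2, 0.0, -0.2]
opening: 1.001
```

```bash
python3 look.py 7 340 100 500 260 100 150 240 290;cat > cans.py <<'E'
import sys
from h import *
tag=sys.argv[1]; print(observe()["tcp_pos"])
for n in ("scene","top"):
  p=cv2.imread(f"pics/{n}{tag}.png");d=np.load(f"pics/{n}{tag}.npy")
  for c in("blue","yellow","green"):
    X=cloud(n,cmask(p,c),d);X=X[(X[:,1]>-.5)&(X[:,1]<.45)&(X[:,0]>.3)&(X[:,0]<.7)&(X[:,2]>.13)&(X[:,2]<.155)]
    if len(X)>20:
      T=X[X[:,2]>np.percentile(X[:,2],95)-.006];print(n,c,len(T),np.percentile(X[:,2],95).round(4),((T.min(0)+T.max(0))/2).round(4),(T.max(0)-T.min(0)).round(3)[:2])
E
python3 cans.py 7
```

```text
[ 0.54785036 -0.1043059   0.24922247]
scene blue 319 0.1442 [0.4884 0.3507 0.1419] [0.055 0.052]
scene yellow 368 0.1439 [0.5438 0.2604 0.1419] [0.053 0.053]
scene green 417 0.1467 [ 0.5122 -0.2402  0.1451] [0.054 0.051]
top blue 477 0.1463 [0.4855 0.349  0.1442] [0.05 0.05]
top yellow 459 0.1465 [0.5407 0.2606 0.1445] [0.049 0.051]
```

View pics/look7.png

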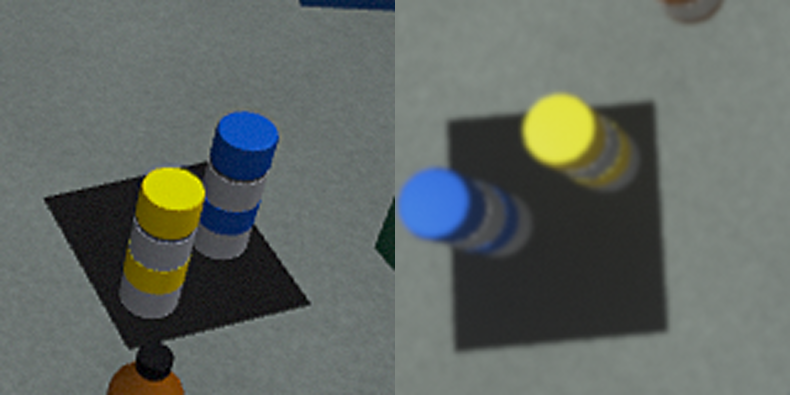

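Request:
{"fn": "move_arm", "kwargs": {
  "motion": [
    [[-0.2, -0.8, 0, -0.03, 0.15, 0, 0], [-0.2, -0.9, 0, -0.03, 0.15, 0, 0], [-0.2, -0.9, -0.3, 0, 0, 0, 0], [-0.2, -0.7, -0.6, 0, 0, 0, 0], [0, -0.1, -0.7, 0, 0, 0, 0], [0, 0, -0.6, 0, 0, 0, 0], [0, 0, -0.3, 0, 0, 0, 0], [0, 0, 0, 0, 0, 0, 0]]
  ]
}}

```text
time_s: 21.92
tcp_pos: [0.5179, -0.2422, 0.1571]
tcp_rot: [179.5, 1.0, 101.1]
contact_force: [-0.4, -0.1, -0.0]
opening: 1.0
```

Request:
{"fn": "move_arm", "kwargs": {
  "motion": [
    [[-0.1, 0.05, -0.2, 0.16, 0.12, 0, 0], [0, 0, -0.5, 0, 0, 0, 0], [0, 0, -0.45, 0, 0, 0, 0], [0, 0, 0, 0, 0, 0, 0]]
  ]
}}

```text
time_s: 22.42
tcp_pos: [0.5155, -0.2403, 0.1128]
tcp_rot: [179.7, 0.2, 101.2]
contact_force: [-0.2, -0.1, 1.6]
opening: 0.996
```

```bash
python3 look.py 8 40 130 220 310 360 130 500 270
```

```text
(no output)
```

View pics/look8.png

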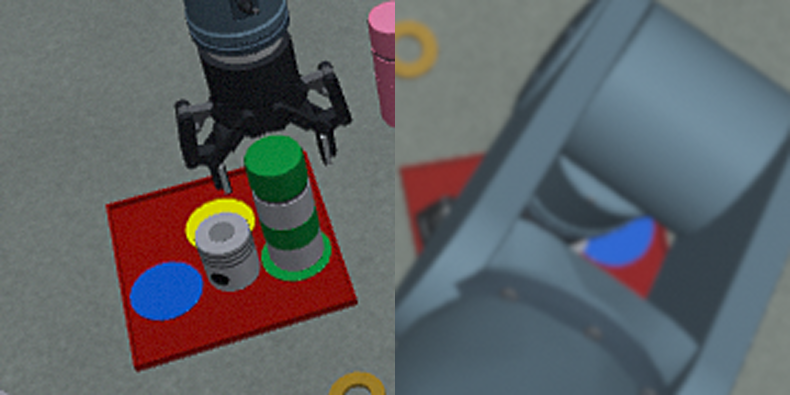

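The green cap (245–307) is centred between the pads (230 and 322). Grip and lift, not touching the piston.

Request:
{"fn": "move_arm", "kwargs": {
  "motion": [
    [[0, 0, 0, 0, 0, 0, 1], [0, 0, 0, 0, 0, 0, 1], [0, 0, 0, 0, 0, 0, 1], [0, 0, 0, 0, 0, 0, 1], [0, 0, 0, 0, 0, 0, 1]]
  ]
}}

```text
time_s: 23.15
tcp_pos: [0.5173, -0.2414, 0.1162]
tcp_rot: [179.5, 0.4, 101.2]
contact_force: [-0.1, -0.3, -1.7]
opening: 0.619
```

Request:
{"fn": "move_arm", "kwargs": {
  "motion": [
    [[0, 0, 0.4, 0, 0, 0, 1], [0, 0, 0.8, 0, 0, 0, 1], [0, 0, 0.9, 0, 0, 0, 1], [0, 0, 0.6, 0, 0, 0, 1], [0, 0.4, 0.2, 0, 0, 0, 1], [-0.1, 0.8, 0, 0, 0, 0, 1], [-0.15, 1, 0, 0, 0, 0, 1], [-0.15, 1, 0, 0, 0, 0, 1]]
  ]
}}

```text
time_s: 24.15
tcp_pos: [0.4986, -0.1085, 0.2376]
tcp_rot: [179.6, 0.3, 101.0]
contact_force: [-0.1, 0.4, -2.3]
opening: 0.621
```

Request:
{"fn": "move_arm", "kwargs": {
  "motion": [
    [[-0.2, 1, 0, 0, 0, 0, 1], [-0.25, 1, 0, 0, 0, 0, 1], [-0.25, 1, 0, 0, 0, 0, 1], [-0.2, 1, -0.2, 0, 0, 0, 1], [-0.2, 1, -0.4, 0, 0, 0, 1], [-0.1, 1, -0.4, 0, 0, 0, 1], [-0.05, 1, -0.4, 0, 0, 0, 1], [0, 1, -0.2, 0, 0, 0, 1]]
  ]
}}

```text
time_s: 25.15
tcp_pos: [0.4375, 0.2287, 0.1693]
tcp_rot: [179.8, 0.0, 101.1]
contact_force: [0.2, -0.7, -2.7]
opening: 0.618
```

Request:
{"fn": "move_arm", "kwargs": {
  "motion": [
    [[0.1, 0.5, -0.3, 0, 0, 0, 1], [0, 0, -0.5, 0, 0, 0, 1], [0, 0, -0.35, 0, 0, 0, 1], [0, 0, 0, 0, 0, 0, 1]]
  ]
}}

```text
time_s: 25.65
tcp_pos: [0.4355, 0.254, 0.1198]
tcp_rot: [-179.8, -0.0, 101.5]
contact_force: [0.0, -0.2, -2.7]
opening: 0.621
```

Request:
{"fn": "move_arm", "kwargs": {
  "motion": [
    [[0.12, 0, -0.12, 0, 0, 0, 1], [0, 0, -0.12, 0, 0, 0, 1], [0, 0, -0.1, 0, 0, 0, 1]]
  ]
}}

```text
time_s: 26.02
tcp_pos: [0.4457, 0.2553, 0.1131]
tcp_rot: [179.5, -0.1, 101.4]
contact_force: [-6.9, 3.4, 23.3]
opening: 0.621
```

Request:
{"fn": "move_arm", "kwargs": {
  "motion": [
    [[-0.05, 0, 0.03, 0, 0, 0, 0], [0, 0, 0, 0, 0, 0, 0], [0, 0, 0, 0, 0, 0, 0], [0, 0, 0, 0, 0, 0, 0], [0, 0, 0.5, 0.05, 0.1, 0, 0], [0, 0, 0.9, 0, 0, 0, 0], [0, -0.3, 0.9, 0, 0, 0, 0], [0, -0.6, 0.3, 0, 0, 0, 0]]
  ]
}}

```text
time_s: 27.02
tcp_pos: [0.4441, 0.2187, 0.221]
tcp_rot: [-180.0, -0.5, 101.5]
contact_force: [-0.1, 0.5, 1.0]
opening: 0.999
```

Request:
{"fn": "move_arm", "kwargs": {
  "motion": [
    [[0, -0.8, 0, 0, 0, 0, 0], [0, -0.5, 0, 0, 0, 0, 0], [0, 0, 0, 0, 0, 0, 0]]
  ]
}}

```text
time_s: 27.4
tcp_pos: [0.4447, 0.1644, 0.2222]
tcp_rot: [179.9, -0.5, 101.4]
contact_force: [-0.4, 0.2, 1.2]
opening: 1.0
```

```bash
python3 look.py 9 40 100 500 320 90 90 520 310; python3 cans.py 9
```

```text
[0.44464574 0.16549556 0.22211351]
scene blue 328 0.1438 [0.4877 0.3505 0.1423] [0.054 0.053]
scene yellow 376 0.144 [0.5453 0.2606 0.1417] [0.056 0.052]
scene green 311 0.1438 [0.4387 0.2547 0.1422] [0.054 0.051]
top green 42 0.1464 [0.4181 0.2684 0.1441] [0.014 0.018]
```

View pics/look9.png

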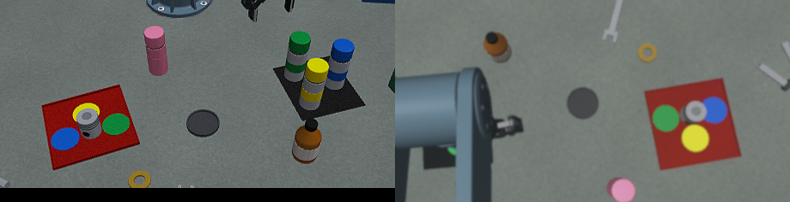

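All three cans stand on the mat: green (297,55), yellow (315,85) and blue (341,62) in the crop. The pads, piston and dish are now in clear view, so I measure them.

```bash
cat > pads.py <<'E'
import sys
from h import *
tag=sys.argv[1]
ap={"blue":(.532,-.367),"yellow":(.462,-.314),"green":(.513,-.240)}
for n in ("scene","top"):
  p=cv2.imread(f"pics/{n}{tag}.png");d=np.load(f"pics/{n}{tag}.npy")
  v,u=np.mgrid[0:420,0:560]; W=onplane(n,np.c_[u.ravel(),v.ravel()],.006)
  for c,a in ap.items():
    m=cmask(p,c)&(np.hypot(W[:,0]-a[0],W[:,1]-a[1]).reshape(420,560)<.06)
    if m.sum()<50: continue
    cn=max(cv2.findContours(m.astype(np.uint8),0,1)[0],key=cv2.contourArea)
    q=onplane(n,cn[:,0],.006)[:,:2]; e=cv2.convexHull(q.astype(np.float32))[:,0]
    X=cloud(n,m,d)
    print(n,c,m.sum(),"z",np.median(X[:,2]).round(4),"fit",circ(q).round(4),"r34.5",circ(q,.0345).round(4),"enc",np.round(cv2.minEnclosingCircle((e*1000).astype(np.float32))[0],1))
  # piston
  W=onplane(n,np.c_[u.ravel(),v.ravel()],.066)
  X=cloud(n,np.ones((420,560),bool),d)
  k=(np.hypot(X[:,0]-.522,X[:,1]+.304)<.036)&(X[:,2]>.056)&(X[:,2]<.072)
  T=X[k]; T=T[T[:,2]>np.percentile(T[:,2],90)-.008]
  h=cv2.convexHull(T[:,:2].astype(np.float32))[:,0]
  print(n,"piston",len(T),np.median(T[:,2]).round(4),((T.min(0)+T.max(0))/2).round(4),(T.max(0)-T.min(0)).round(3),circ(h,.026).round(4))
  # dish
  V=cv2.GaussianBlur(p.max(2),(3,3),0)
  W=onplane(n,np.c_[u.ravel(),v.ravel()],.01)
  m=(V<90)&(np.hypot(W[:,0]-.555,W[:,1]+.025).reshape(420,560)<.06)
  cn=max(cv2.findContours(m.astype(np.uint8),0,1)[0],key=cv2.contourArea); q=onplane(n,cn[:,0],.01)[:,:2]
  print(n,"dish",m.sum(),circ(q).round(4),((q.min(0)+q.max(0))/2).round(4),(q.max(0)-q.min(0)).round(3))
E
python3 pads.py 9
```

```text
scene blue 661 z 0.0051 fit [ 0.5354 -0.3671  0.0332] r34.5 [ 0.5353 -0.3672] enc [ 535.3 -367.2]
scene yellow 232 z 0.0048 fit [ 0.4615 -0.3147  0.0326] r34.5 [ 0.4634 -0.3142] enc [ 460.9 -315. ]
scene green 621 z 0.0049 fit [ 0.5138 -0.241   0.0335] r34.5 [ 0.5138 -0.241 ] enc [ 513.9 -241. ]
scene piston 408 0.0619 [ 0.5226 -0.3025  0.0612] [0.053 0.05  0.01 ] [ 0.5227 -0.3031]
scene dish 1028 [ 0.5584 -0.0252  0.0433] [ 0.5583 -0.0256] [0.091 0.084]
top blue 489 z 0.007 fit [ 0.5324 -0.3702  0.0303] r34.5 [ 0.533 -0.372] enc [ 532.3 -368.6]
top yellow 693 z 0.0068 fit [ 0.4588 -0.3158  0.0342] r34.5 [ 0.4588 -0.3158] enc [ 459.2 -315.3]
top green 551 z 0.007 fit [ 0.511  -0.242   0.0308] r34.5 [ 0.5112 -0.2441] enc [ 511.2 -241.9]
top piston 414 0.0641 [ 0.5196 -0.3026  0.0635] [0.05 0.05 0.01] [ 0.5198 -0.3036]
top dish 885 [ 0.5514 -0.0253  0.0396] [ 0.5523 -0.0255] [0.081 0.077]
```

Request:
{"fn": "move_arm", "kwargs": {
  "motion": [
    [[0.1, -1, 0, 0, 0, 0, 0], [0.2, -1, 0, 0, 0, 0, 0], [0.2, -1, 0, 0, 0, 0, 0], [0.2, -1, 0, 0, 0, 0, 0], [0.2, -1, 0, 0, 0, 0, 0], [0.2, -1, 0, 0, 0, 0, 0], [0.2, -1, 0, 0, 0, 0, 0], [0.2, -1, 0, 0, 0, 0, 0]]
  ]
}}

```text
time_s: 28.5
tcp_pos: [0.5068, -0.154, 0.2205]
tcp_rot: [179.9, -0.7, 102.3]
contact_force: [0.8, -0.1, -0.0]
opening: 0.999
```

Request:
{"fn": "move_arm", "kwargs": {
  "motion": [
    [[0.15, -1, -0.4, 0, 0, 0, 0], [0.1, -1, -0.5, 0, 0, 0, 0], [0.1, -0.8, -0.6, 0, 0, 0, 0], [0, -0.4, -0.6, 0, 0, 0, 0], [0, 0, -0.4, 0, 0, 0, 0], [0, 0, 0, 0, 0, 0, 0]]
  ]
}}

```text
time_s: 29.25
tcp_pos: [0.5249, -0.2834, 0.1155]
tcp_rot: [179.8, -0.9, 102.5]
contact_force: [-0.4, 1.4, 0.1]
opening: 0.998
```

Request:
{"fn": "move_arm", "kwargs": {
  "motion": [
    [[-0.05, -0.5, -0.2, -0.17, -0.03, 0, 0], [0, 0, -0.5, 0, 0, 0, 0], [0, 0, 0, 0, 0, 0, 0]]
  ]
}}

```text
time_s: 29.62
tcp_pos: [0.5242, -0.3035, 0.0875]
tcp_rot: [179.8, 0.2, 102.6]
contact_force: [-1.0, 0.6, 0.3]
opening: 1.005
```

Request:
{"fn": "move_arm", "kwargs": {
  "motion": [
    [[0, 0, -0.5, 0, 0, 0, 0], [0, 0, -0.5, 0, 0, 0, 0], [0, 0, -0.4, 0, 0, 0, 0], [0, 0, 0, 0, 0, 0, 0]]
  ]
}}

```text
time_s: 30.12
tcp_pos: [0.524, -0.3026, 0.0278]
tcp_rot: [179.8, 0.2, 102.6]
contact_force: [0.5, -0.1, -0.4]
opening: 1.002
```

```bash
python3 look.py 10 40 130 220 310 360 130 500 270
```

```text
(no output)
```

View pics/look10.png

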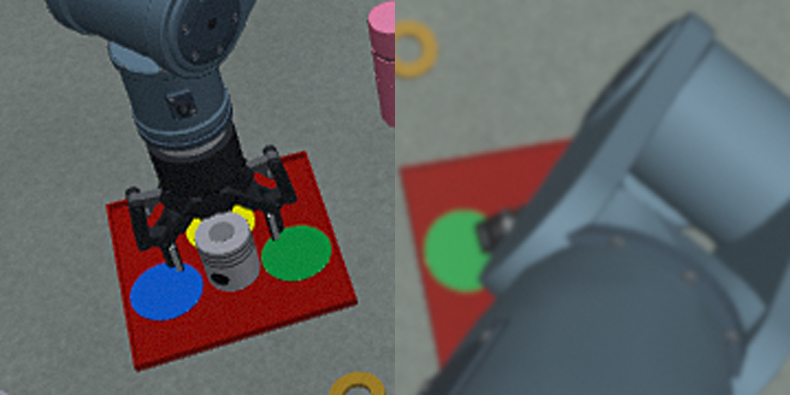

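The piston (197–260) sits centred between the pads (183 and 272). Grip and lift.

Request:
{"fn": "move_arm", "kwargs": {
  "motion": [
    [[0, 0, 0.05, 0, 0, 0, 1], [0, 0, 0, 0, 0, 0, 1], [0, 0, 0, 0, 0, 0, 1], [0, 0, 0, 0, 0, 0, 1], [0, 0, 0, 0, 0, 0, 1]]
  ],
  "newtons": 60
}}

```text
time_s: 30.85
tcp_pos: [0.5261, -0.3042, 0.0338]
tcp_rot: [179.6, 0.4, 102.6]
contact_force: [0.2, -0.3, -0.9]
opening: 0.594
```

Request:
{"fn": "move_arm", "kwargs": {
  "motion": [
    [[0, 0, 0.3, 0, 0, 0, 1], [0, 0, 0.7, 0, 0, 0, 1], [0, 0, 0.7, 0, 0, 0, 1], [0, 0.2, 0.3, 0, 0, 0, 1], [0.1, 0.5, 0, 0, 0, 0, 1], [0.1, 0.8, 0, 0, 0, 0, 1], [0.1, 0.8, 0, 0, 0, 0, 1], [0.1, 0.8, 0, 0, 0, 0, 1]]
  ]
}}

```text
time_s: 31.85
tcp_pos: [0.5391, -0.172, 0.1131]
tcp_rot: [179.8, 0.1, 102.4]
contact_force: [1.1, 0.2, -3.1]
opening: 0.592
```

Request:
{"fn": "move_arm", "kwargs": {
  "motion": [
    [[0.1, 0.8, 0, 0, 0, 0, 1], [0.1, 0.8, 0, 0, 0, 0, 1], [0.1, 0.8, 0, 0, 0, 0, 1], [0.1, 0.8, 0, 0, 0, 0, 1], [0.05, 0.4, 0, 0, 0, 0, 1], [0, 0, -0.3, 0, 0, 0, 1], [0, 0, 0, 0, 0, 0, 1]]
  ]
}}

```text
time_s: 32.72
tcp_pos: [0.55, -0.0118, 0.092]
tcp_rot: [-179.5, -0.4, 102.9]
contact_force: [-0.2, -0.8, -2.6]
opening: 0.588
```

Request:
{"fn": "move_arm", "kwargs": {
  "motion": [
    [[0.18, -0.35, -0.2, -0.06, -0.12, 0, 1], [0, 0, -0.5, 0, 0, 0, 1], [0, 0, 0, 0, 0, 0, 1]]
  ]
}}

```text
time_s: 33.1
tcp_pos: [0.5583, -0.0309, 0.0626]
tcp_rot: [179.9, 0.1, 102.7]
contact_force: [-0.2, 0.1, -3.6]
opening: 0.591
```

```bash
python3 look.py 11 200 160 360 320 230 140 370 280
```

```text
(no output)
```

View pics/look11.png

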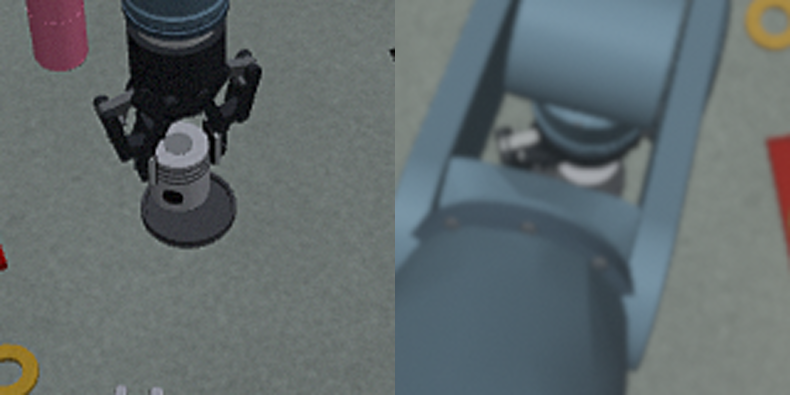

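Request:
{"fn": "move_arm", "kwargs": {
  "motion": [
    [[-0.03, 0.13, 0, 0, 0, 0, 1], [0, 0, -0.3, 0, 0, 0, 1], [0, 0, -0.25, 0, 0, 0, 1], [0, 0, 0, 0, 0, 0, 1]]
  ]
}}

```text
time_s: 33.7
tcp_pos: [0.5599, -0.026, 0.0428]
tcp_rot: [179.6, 0.3, 102.7]
contact_force: [-0.6, -0.2, -3.3]
opening: 0.592
```

Request:
{"fn": "move_arm", "kwargs": {
  "motion": [
    [[-0.1, 0, -0.12, 0, 0, 0, 1], [0, 0, -0.12, 0, 0, 0, 1]]
  ]
}}

```text
time_s: 33.95
tcp_pos: [0.5556, -0.0259, 0.0347]
tcp_rot: [179.6, 0.3, 102.7]
contact_force: [-20.4, 4.3, 46.4]
opening: 0.596
```

Request:
{"fn": "move_arm", "kwargs": {
  "motion": [
    [[0, 0, 0.05, 0, 0, 0, 0], [0, 0, 0, 0, 0, 0, 0], [0, 0, 0, 0, 0, 0, 0], [0, 0, 0, 0, 0, 0, 0], [0, 0, 0, 0, 0, 0, 0], [0, 0, 0.5, 0.03, 0.05, 0, 0], [0, 0, 0.8, 0, 0, 0, 0], [0, 0, 0.8, 0, 0, 0, 0]]
  ]
}}

```text
time_s: 34.95
tcp_pos: [0.5538, -0.0256, 0.1203]
tcp_rot: [-179.9, -0.1, 102.7]
contact_force: [-0.4, 0.3, -0.9]
opening: 0.999
```

Request:
{"fn": "move_arm", "kwargs": {
  "motion": [
    [[0, 0.5, 0.8, 0, 0, 0, 0], [-0.2, 0.8, 0.8, 0, 0, 0, 0], [-0.3, 1, 0.2, 0, 0, 0, 0], [-0.3, 0.8, 0, 0, 0, 0, 0], [0, 0.3, 0, 0, 0, 0, 0], [0, 0, 0, 0, 0, 0, 0]]
  ]
}}

```text
time_s: 35.7
tcp_pos: [0.523, 0.1129, 0.1981]
tcp_rot: [179.7, 0.1, 102.6]
contact_force: [0.5, -0.4, 0.1]
opening: 0.999
```

```bash
python3 look.py 12 200 160 360 320 230 140 370 280; python3 cans.py 12; python3 - <<'E'
from h import *
for n in("scene","top"):
    p=cv2.imread(f"pics/{n}12.png");d=np.load(f"pics/{n}12.npy")
    X=cloud(n,np.ones((420,560),bool),d)
    k=(np.hypot(X[:,0]-.555,X[:,1]+.025)<.045)&(X[:,2]>.055)&(X[:,2]<.075);T=X[k]
    if len(T)<20: continue
    T=T[T[:,2]>np.percentile(T[:,2],90)-.008]
    print(n,len(T),np.median(T[:,2]),((T.min(0)+T.max(0))/2).round(4),(T.max(0)-T.min(0)).round(3))
E
```

```text
[0.52307298 0.11192053 0.1978678 ]
scene blue 326 0.144 [0.4887 0.3512 0.142 ] [0.056 0.052]
scene yellow 373 0.1437 [0.5434 0.2612 0.1417] [0.054 0.053]
scene green 310 0.1439 [0.439  0.2552 0.142 ] [0.058 0.051]
top yellow 317 0.1467 [0.5397 0.2517 0.1449] [0.047 0.036]
top green 363 0.1464 [0.4436 0.253  0.1446] [0.033 0.051]
scene 398 0.06241865854666123 [ 0.5517 -0.027   0.0621] [0.055 0.051 0.01 ]
top 405 0.0651961794677468 [ 0.5504 -0.0269  0.0646] [0.051 0.05  0.011]
```

View pics/look12.png

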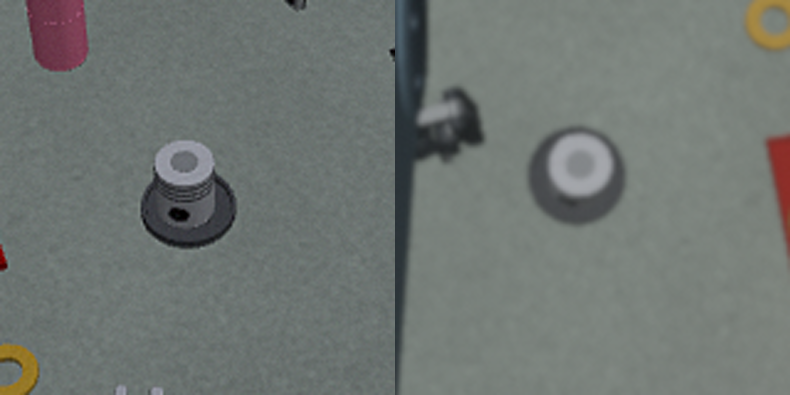

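The piston stands in the dish, about 3 mm off centre by both views, and the cans are still on the mat. Next: return green.

Request:
{"fn": "move_arm", "kwargs": {
  "motion": [
    [[-0.4, 0.7, 0, 0, 0, 0, 0], [-0.5, 0.8, 0, 0, 0, 0, 0], [-0.5, 0.8, 0, 0, 0, 0, 0], [-0.4, 0.8, -0.1, 0, 0, 0, 0], [-0.2, 0.4, -0.3, 0, 0, 0, 0], [0, 0, -0.3, 0, 0, 0, 0], [0, 0, 0, 0, 0, 0, 0]]
  ]
}}

```text
time_s: 36.67
tcp_pos: [0.4448, 0.2472, 0.166]
tcp_rot: [179.9, 0.3, 101.9]
contact_force: [-0.3, -0.2, 0.1]
opening: 0.997
```

Request:
{"fn": "move_arm", "kwargs": {
  "motion": [
    [[-0.05, 0.2, -0.3, 0, 0, 0, 0], [0, 0, -0.6, 0, 0, 0, 0], [0, 0, -0.45, 0, 0, 0, 0], [0, 0, 0, 0, 0, 0, 0]]
  ]
}}

```text
time_s: 37.17
tcp_pos: [0.4445, 0.2536, 0.109]
tcp_rot: [179.9, 0.3, 101.6]
contact_force: [0.4, 0.1, 0.8]
opening: 0.999
```

```bash
python3 look.py 13 340 100 500 260 100 150 240 290
```

```text
(no output)
```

View pics/look13.png

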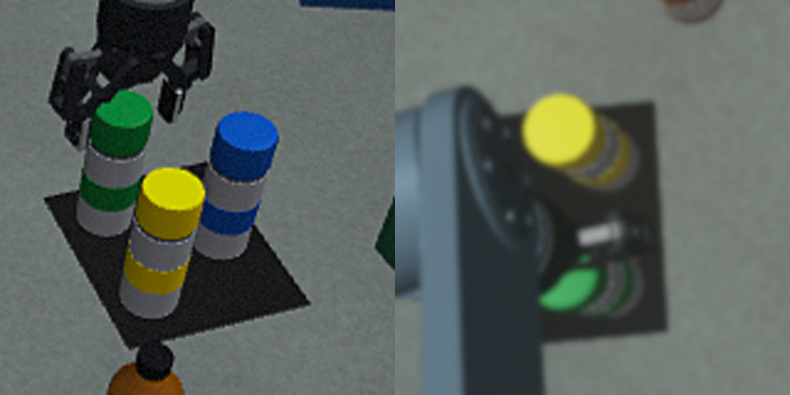

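Request:
{"fn": "move_arm", "kwargs": {
  "motion": [
    [[0, 0, 0, 0, 0, 0, 1], [0, 0, 0, 0, 0, 0, 1], [0, 0, 0, 0, 0, 0, 1], [0, 0, 0, 0, 0, 0, 1], [0, 0, 0, 0, 0, 0, 1]]
  ],
  "newtons": 45
}}

```text
time_s: 37.9
tcp_pos: [0.4469, 0.2545, 0.1127]
tcp_rot: [179.5, 0.2, 101.6]
contact_force: [1.0, 0.1, -1.1]
opening: 0.619
```

Request:
{"fn": "move_arm", "kwargs": {
  "motion": [
    [[0, 0, 0.4, 0, 0, 0, 1], [0, 0, 0.8, 0, 0, 0, 1], [0, 0, 0.9, 0, 0, 0, 1], [0, -0.3, 0.6, 0, 0, 0, 1], [0, -0.7, 0.2, 0, 0, 0, 1], [0.1, -1, 0, 0, 0, 0, 1], [0.1, -1, 0, 0, 0, 0, 1], [0.1, -1, 0, 0, 0, 0, 1]]
  ]
}}

```text
time_s: 38.9
tcp_pos: [0.4578, 0.0922, 0.2397]
tcp_rot: [179.2, 0.3, 102.0]
contact_force: [1.0, -0.4, -3.1]
opening: 0.611
```

Request:
{"fn": "move_arm", "kwargs": {
  "motion": [
    [[0.15, -1, 0, 0, 0, 0, 1], [0.15, -1, 0, 0, 0, 0, 1], [0.2, -1, 0, 0, 0, 0, 1], [0.2, -1, 0, 0, 0, 0, 1], [0.2, -0.9, 0, 0, 0, 0, 1], [0.2, -0.8, 0, 0, 0, 0, 1], [0.1, -0.4, 0, 0, 0, 0, 1], [0, 0, 0, 0, 0, 0, 1]]
  ]
}}

```text
time_s: 39.9
tcp_pos: [0.5061, -0.162, 0.2477]
tcp_rot: [178.9, 0.5, 101.8]
contact_force: [0.5, 1.1, -3.6]
opening: 0.614
```

Request:
{"fn": "move_arm", "kwargs": {
  "motion": [
    [[0.1, -0.7, -0.3, 0.03, 0.12, 0, 1], [0.1, -0.7, -0.5, 0.03, 0.11, 0, 1], [0.05, -0.5, -0.6, 0, 0, 0, 1], [0, 0, -0.5, 0, 0, 0, 1], [0, 0, 0, 0, 0, 0, 1]]
  ]
}}

```text
time_s: 40.52
tcp_pos: [0.5167, -0.2325, 0.1717]
tcp_rot: [179.9, -0.2, 102.1]
contact_force: [-0.5, 0.3, -1.7]
opening: 0.616
```

Request:
{"fn": "move_arm", "kwargs": {
  "motion": [
    [[0.05, -0.2, -0.4, 0, 0, 0, 1], [0, 0, -0.5, 0, 0, 0, 1], [0, 0, -0.2, 0, 0, 0, 1], [0, 0, 0, 0, 0, 0, 1]]
  ]
}}

```text
time_s: 41.02
tcp_pos: [0.5207, -0.2401, 0.1286]
tcp_rot: [179.7, -0.0, 102.3]
contact_force: [0.3, -0.5, -1.4]
opening: 0.616
```

```bash
python3 look.py 14 40 130 220 310 360 130 500 270; sed -i 's/<.155)/<.165)/' cans.py; python3 cans.py 14
```

```text
[ 0.52116541 -0.24040482  0.12942057]
scene blue 322 0.1441 [0.4885 0.3508 0.1419] [0.055 0.053]
scene yellow 369 0.144 [0.5444 0.2615 0.1429] [0.056 0.051]
scene green 407 0.1601 [ 0.512  -0.2409  0.1579] [0.053 0.049]
top blue 473 0.1464 [0.4855 0.3494 0.1445] [0.05  0.051]
top yellow 473 0.1463 [0.5409 0.26   0.144 ] [0.049 0.052]
```

View pics/look14.png

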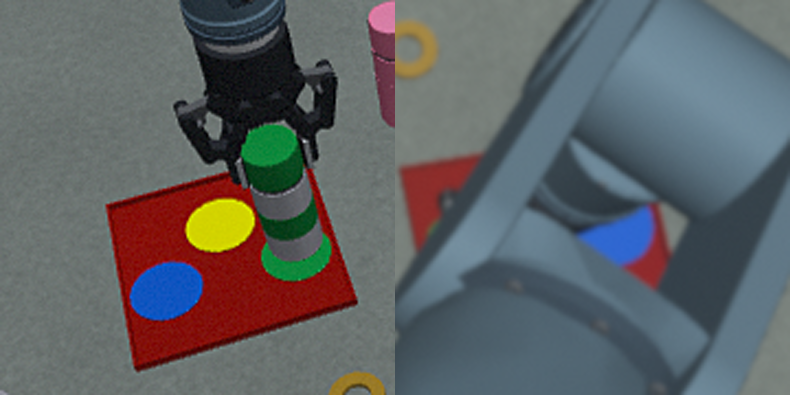

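Green is over its pad: 0.512,−0.241 by the scene view, against 0.514,−0.241 for the pad. Lower and release.

Request:
{"fn": "move_arm", "kwargs": {
  "motion": [
    [[0, 0, -0.18, 0, 0, 0, 1], [0, 0, -0.12, 0, 0, 0, 1], [0, 0, -0.12, 0, 0, 0, 1]]
  ]
}}

```text
time_s: 41.5
tcp_pos: [0.5232, -0.2413, 0.1155]
tcp_rot: [179.4, 0.2, 102.3]
contact_force: [-3.4, 8.9, 29.3]
opening: 0.618
```

Request:
{"fn": "move_arm", "kwargs": {
  "motion": [
    [[-0.05, 0, 0.03, 0, 0, 0, 0], [0, 0, 0, 0, 0, 0, 0], [0, 0, 0, 0, 0, 0, 0], [0, 0, 0, 0, 0, 0, 0], [0, 0, 0.5, 0.03, 0.08, 0, 0], [0, 0, 0.9, 0, 0, 0, 0], [0, 0.3, 0.9, 0, 0, 0, 0], [0, 0.6, 0.3, 0, 0, 0, 0]]
  ]
}}

```text
time_s: 42.5
tcp_pos: [0.5205, -0.2054, 0.2219]
tcp_rot: [179.8, -0.1, 102.1]
contact_force: [0.3, 0.4, -0.6]
opening: 1.0
```

Request:
{"fn": "move_arm", "kwargs": {
  "motion": [
    [[0, 1, 0, 0, 0, 0, 0], [0, 1, 0, 0, 0, 0, 0], [0, 1, 0, 0, 0, 0, 0], [0, 1, 0, 0, 0, 0, 0], [0, 1, 0, 0, 0, 0, 0], [0.1, 1, 0, 0, 0, 0, 0], [0.1, 1, 0, 0, 0, 0, 0], [0.1, 1, 0, 0, 0, 0, 0]]
  ]
}}

```text
time_s: 43.5
tcp_pos: [0.525, 0.1321, 0.2144]
tcp_rot: [-179.7, -0.3, 102.2]
contact_force: [0.8, -0.6, 0.2]
opening: 1.0
```

```bash
python3 look.py 15 40 130 220 310 360 130 500 270; python3 cans.py 15
```

```text
[0.52467757 0.13414926 0.21430112]
scene blue 326 0.1438 [0.49   0.3497 0.142 ] [0.057 0.053]
scene yellow 373 0.1441 [0.5447 0.2607 0.1425] [0.054 0.054]
scene green 415 0.1467 [ 0.5132 -0.2403  0.1451] [0.051 0.051]
top yellow 269 0.1462 [0.5396 0.2664 0.1439] [0.047 0.039]
top green 444 0.1491 [ 0.509  -0.2398  0.1476] [0.048 0.049]
```

View pics/look15.png

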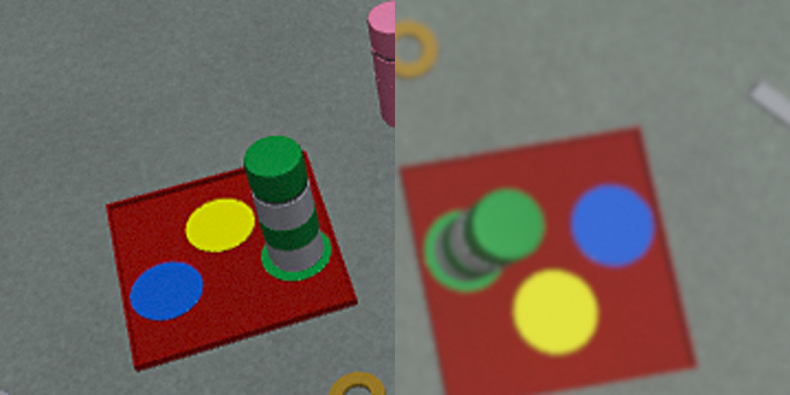

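Green is back: the top view reads 0.509,−0.240, the same as at the start. Now yellow.

Request:
{"fn": "move_arm", "kwargs": {
  "motion": [
    [[0.15, 0.8, 0, 0, 0, 0, 0], [0.15, 0.8, -0.2, 0, 0, 0, 0], [0.1, 0.8, -0.4, 0, 0, 0, 0], [0.1, 0.6, -0.4, 0, 0, 0, 0], [0, 0.1, -0.3, 0, 0, 0, 0], [0, 0, 0, 0, 0, 0, 0]]
  ]
}}

```text
time_s: 44.35
tcp_pos: [0.5392, 0.2618, 0.1551]
tcp_rot: [-179.2, -0.3, 102.5]
contact_force: [0.0, -0.3, -0.0]
opening: 1.002
```

Request:
{"fn": "move_arm", "kwargs": {
  "motion": [
    [[0.15, 0, -0.2, -0.03, -0.16, 0, 0], [0, 0, -0.5, 0, 0, 0, 0], [0, 0, -0.4, 0, 0, 0, 0], [0, 0, 0, 0, 0, 0, 0]]
  ]
}}

```text
time_s: 44.85
tcp_pos: [0.5472, 0.2587, 0.1109]
tcp_rot: [179.8, 0.1, 102.3]
contact_force: [0.6, -0.2, -0.2]
opening: 1.001
```

```bash
python3 look.py 16 340 100 500 260 100 150 240 290
```

```text
(no output)
```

View pics/look16.png

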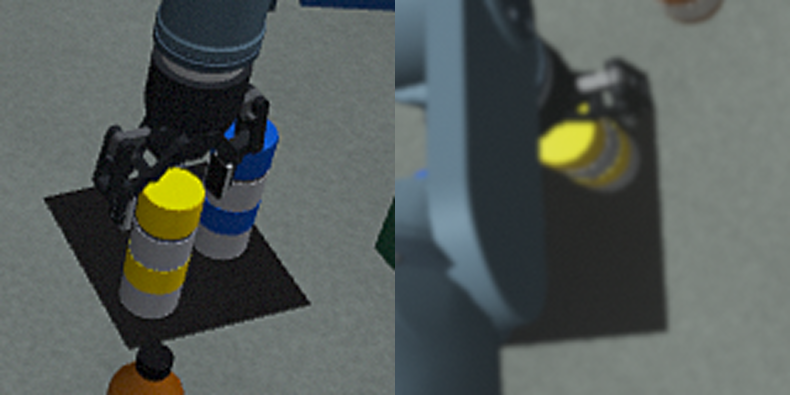

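Pads on either side of the yellow cap, clear of blue. Grip, lift and carry.

Request:
{"fn": "move_arm", "kwargs": {
  "motion": [
    [[0, 0, 0, 0, 0, 0, 1], [0, 0, 0, 0, 0, 0, 1], [0, 0, 0, 0, 0, 0, 1], [0, 0, 0, 0, 0, 0, 1], [0, 0, 0, 0, 0, 0, 1]]
  ]
}}

```text
time_s: 45.58
tcp_pos: [0.5493, 0.2597, 0.1144]
tcp_rot: [179.5, 0.1, 102.4]
contact_force: [0.0, 0.8, 0.1]
opening: 0.618
```

Request:
{"fn": "move_arm", "kwargs": {
  "motion": [
    [[0, 0, 0.4, 0, 0, 0, 1], [0, 0, 0.8, 0, 0, 0, 1], [0, 0, 0.9, 0, 0, 0, 1], [0, -0.3, 0.8, 0, 0, 0, 1], [-0.1, -0.7, 0.4, 0, 0, 0, 1], [-0.15, -1, 0.2, 0, 0, 0, 1], [-0.15, -1, 0, 0, 0, 0, 1], [-0.2, -1, 0, 0, 0, 0, 1]]
  ]
}}

```text
time_s: 46.58
tcp_pos: [0.5229, 0.0976, 0.265]
tcp_rot: [179.3, 0.1, 102.7]
contact_force: [1.2, 0.2, -3.3]
opening: 0.627
```

Request:
{"fn": "move_arm", "kwargs": {
  "motion": [
    [[-0.2, -1, 0.3, 0, 0, 0, 1], [-0.2, -1, 0.2, 0, 0, 0, 1], [-0.2, -1, 0.1, 0, 0, 0, 1], [-0.2, -1, 0, 0, 0, 0, 1], [-0.2, -1, 0, 0, 0, 0, 1], [-0.15, -0.9, 0, 0, 0, 0, 1], [-0.1, -0.7, 0, 0, 0, 0, 1], [0, 0, 0, 0, 0, 0, 1]]
  ]
}}

```text
time_s: 47.58
tcp_pos: [0.4685, -0.1771, 0.2979]
tcp_rot: [179.0, 0.5, 102.5]
contact_force: [0.6, 0.8, -2.4]
opening: 0.62
```

Request:
{"fn": "move_arm", "kwargs": {
  "motion": [
    [[0, -0.8, 0, 0.03, 0.11, 0, 1], [0, -0.9, 0, 0.03, 0.11, 0, 1], [0, -0.9, 0, 0, 0, 0, 1], [0, -0.6, -0.1, 0, 0, 0, 1], [0, -0.2, -0.3, 0, 0, 0, 1], [0, 0, 0, 0, 0, 0, 1]]
  ]
}}

```text
time_s: 48.32
tcp_pos: [0.469, -0.3117, 0.2833]
tcp_rot: [179.9, -0.2, 102.7]
contact_force: [-0.0, 0.4, -3.4]
opening: 0.618
```

Request:
{"fn": "move_arm", "kwargs": {
  "motion": [
    [[-0.07, -0.05, -0.4, 0, 0, 0, 1], [0, 0, -0.7, 0, 0, 0, 1], [0, 0, -0.8, 0, 0, 0, 1], [0, 0, -0.8, 0, 0, 0, 1], [0, 0, -0.5, 0, 0, 0, 1], [0, 0, -0.3, 0, 0, 0, 1], [0, 0, 0, 0, 0, 0, 1]]
  ]
}}

```text
time_s: 49.2
tcp_pos: [0.4648, -0.3057, 0.135]
tcp_rot: [179.9, -0.5, 103.1]
contact_force: [-0.3, 0.1, -2.6]
opening: 0.623
```

```bash
python3 look.py 17 40 130 220 310 360 130 500 270;  python3 cans.py 17
```

```text
[ 0.46565764 -0.30665952  0.13661284]
scene blue 323 0.144 [0.4887 0.351  0.1419] [0.053 0.053]
scene yellow 372 0.1642 [ 0.4612 -0.3065  0.1616] [0.053 0.052]
scene green 411 0.1469 [ 0.5129 -0.2404  0.1446] [0.051 0.051]
top blue 481 0.1465 [0.4864 0.0352 0.1504] [0.049 0.677]
top green 443 0.1493 [ 0.5091 -0.2402  0.1472] [0.048 0.05 ]
```

View pics/look17.png

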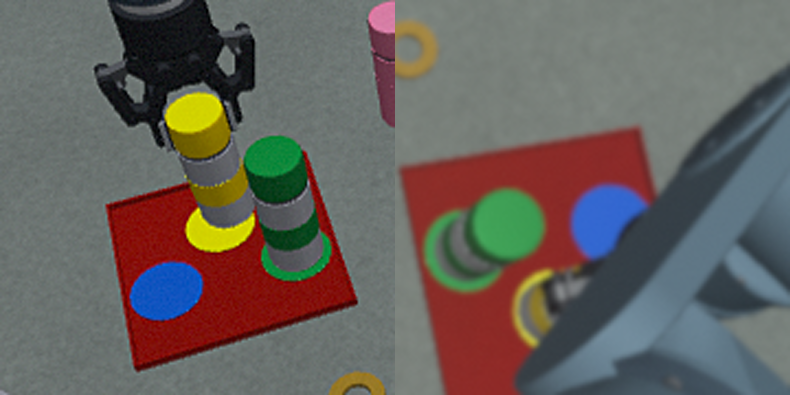

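Yellow reads 0.461,−0.3065 against its pad at 0.463,−0.314. Shift −y by 8 mm, then lower.

Request:
{"fn": "move_arm", "kwargs": {
  "motion": [
    [[0.02, -0.2, -0.1, -0.09, -0.02, 0, 1], [0, 0, -0.15, 0, 0, 0, 1], [0, 0, 0, 0, 0, 0, 1]]
  ]
}}

```text
time_s: 49.68
tcp_pos: [0.4677, -0.3166, 0.1283]
tcp_rot: [179.7, 0.4, 103.1]
contact_force: [0.0, -0.5, -2.8]
opening: 0.619
```

```bash
python3 look.py 18 40 130 220 310 360 130 500 270;  python3 cans.py 18 | grep -v blue
```

```text
[ 0.46797344 -0.31680823  0.1288365 ]
scene yellow 386 0.1585 [ 0.4647 -0.3169  0.1565] [0.053 0.051]
scene green 410 0.147 [ 0.5134 -0.2403  0.1451] [0.056 0.051]
top green 452 0.1494 [ 0.509  -0.2398  0.1477] [0.048 0.049]
```

Request:
{"fn": "move_arm", "kwargs": {
  "motion": [
    [[-0.07, 0.06, -0.15, 0, 0, 0, 1], [0, 0, -0.12, 0, 0, 0, 1], [0, 0, -0.12, 0, 0, 0, 1]]
  ]
}}

```text
time_s: 50.15
tcp_pos: [0.4666, -0.3147, 0.117]
tcp_rot: [179.6, 0.6, 103.1]
contact_force: [-8.6, 13.7, 51.5]
opening: 0.617
```

Request:
{"fn": "move_arm", "kwargs": {
  "motion": [
    [[-0.03, 0, 0.05, 0, 0, 0, 0], [0, 0, 0, 0, 0, 0, 0], [0, 0, 0, 0, 0, 0, 0], [0, 0, 0, 0, 0, 0, 0], [0, 0, 0.5, 0.1, 0.08, 0, 0], [0, 0, 0.9, 0, 0, 0, 0], [0, 0, 0.9, 0, 0, 0, 0], [0, 0.3, 0.5, 0, 0, 0, 0]]
  ]
}}

```text
time_s: 51.15
tcp_pos: [0.4642, -0.3021, 0.2312]
tcp_rot: [180.0, -0.3, 103.0]
contact_force: [0.5, -0.9, -0.7]
opening: 1.007
```

Request:
{"fn": "move_arm", "kwargs": {
  "motion": [
    [[0, 0.8, 0, 0, 0, 0, 0], [0, 1, 0, 0, 0, 0, 0], [0, 1, 0, 0, 0, 0, 0], [0, 1, 0, 0, 0, 0, 0], [0, 1, 0, 0, 0, 0, 0], [0, 1, 0, 0, 0, 0, 0], [0, 1, 0, 0, 0, 0, 0], [0, 1, 0, 0, 0, 0, 0]]
  ]
}}

```text
time_s: 52.15
tcp_pos: [0.4635, 0.0161, 0.2319]
tcp_rot: [179.9, -0.1, 102.7]
contact_force: [0.6, 0.8, -0.4]
opening: 0.994
```

```bash
python3 look.py 19 40 130 220 310 360 130 500 270;  python3 cans.py 19
```

```text
[0.46310948 0.01792666 0.2318177 ]
scene blue 323 0.144 [0.4883 0.3503 0.1418] [0.055 0.054]
scene yellow 382 0.147 [ 0.4591 -0.3125  0.1452] [0.053 0.052]
scene green 414 0.1469 [ 0.5136 -0.2404  0.1447] [0.056 0.051]
top blue 476 0.1465 [0.4855 0.3494 0.1446] [0.05 0.05]
top yellow 499 0.149 [ 0.4562 -0.3133  0.1471] [0.049 0.054]
top green 439 0.1493 [ 0.5091 -0.2404  0.1472] [0.048 0.048]
```

View pics/look19.png

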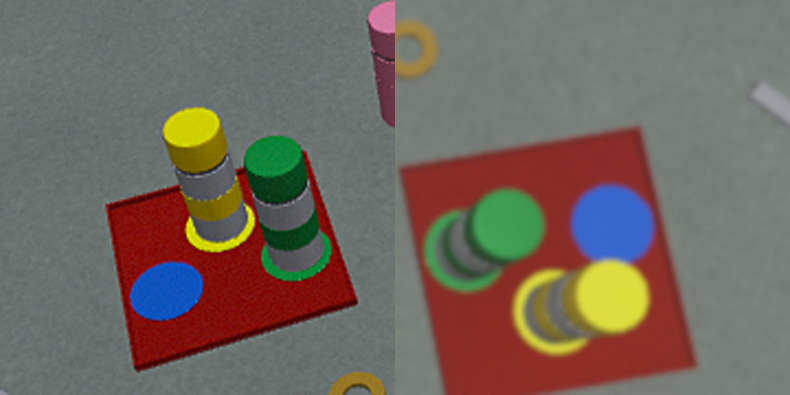

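Yellow stands about 4 mm from its start position (limit 13 mm). Now blue.

Request:
{"fn": "move_arm", "kwargs": {
  "motion": [
    [[0.1, 1, 0, 0, 0, 0, 0], [0.1, 1, 0, 0, 0, 0, 0], [0.1, 1, 0, 0, 0, 0, 0], [0.1, 1, 0, 0, 0, 0, 0], [0.1, 1, -0.1, 0, 0, 0, 0], [0.1, 1, -0.3, 0, 0, 0, 0], [0.1, 1, -0.4, 0, 0, 0, 0], [0.1, 0.8, -0.4, 0, 0, 0, 0]]
  ]
}}

```text
time_s: 53.25
tcp_pos: [0.4996, 0.3323, 0.1826]
tcp_rot: [179.7, 0.1, 102.6]
contact_force: [0.3, -1.1, 0.3]
opening: 1.0
```

Request:
{"fn": "move_arm", "kwargs": {
  "motion": [
    [[0, 0.3, -0.2, 0, 0, 0, 0], [0, 0, -0.1, 0, 0, 0, 0], [0, 0, 0, 0, 0, 0, 0]]
  ]
}}

```text
time_s: 53.62
tcp_pos: [0.4995, 0.3431, 0.168]
tcp_rot: [179.9, 0.2, 102.6]
contact_force: [-1.2, 0.3, -0.0]
opening: 1.003
```

Request:
{"fn": "move_arm", "kwargs": {
  "motion": [
    [[-0.27, 0.17, -0.3, 0, 0, 0, 0], [0, 0, -0.6, 0, 0, 0, 0], [0, 0, -0.45, 0, 0, 0, 0], [0, 0, 0, 0, 0, 0, 0]]
  ]
}}

```text
time_s: 54.12
tcp_pos: [0.4879, 0.3484, 0.1131]
tcp_rot: [179.8, 0.2, 102.4]
contact_force: [0.4, 1.0, -0.4]
opening: 1.001
```

```bash
python3 look.py 20 340 100 500 260 100 150 240 290
```

```text
(no output)
```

View pics/look20.png

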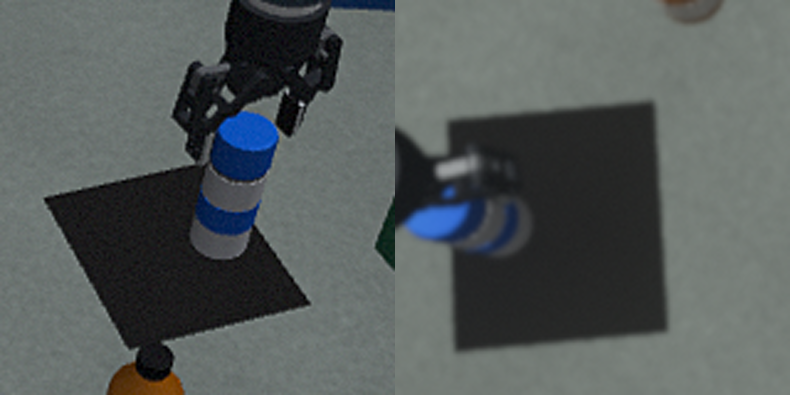

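Request:
{"fn": "move_arm", "kwargs": {
  "motion": [
    [[0, 0, 0, 0, 0, 0, 1], [0, 0, 0, 0, 0, 0, 1], [0, 0, 0, 0, 0, 0, 1], [0, 0, 0, 0, 0, 0, 1], [0, 0, 0, 0, 0, 0, 1]]
  ]
}}

```text
time_s: 54.85
tcp_pos: [0.4903, 0.3497, 0.1171]
tcp_rot: [179.4, 0.1, 102.4]
contact_force: [1.5, -0.5, -0.5]
opening: 0.616
```

Request:
{"fn": "move_arm", "kwargs": {
  "motion": [
    [[0, 0, 0.4, 0, 0, 0, 1], [0, 0, 0.8, 0, 0, 0, 1], [0, 0, 0.9, 0, 0, 0, 1], [0, -0.3, 0.9, 0, 0, 0, 1], [0, -0.7, 0.8, 0, 0, 0, 1], [0.1, -1, 0.5, 0, 0, 0, 1], [0.1, -1, 0.3, 0, 0, 0, 1], [0.1, -1, 0, 0, 0, 0, 1]]
  ]
}}

```text
time_s: 55.85
tcp_pos: [0.5002, 0.1869, 0.3137]
tcp_rot: [179.2, 0.2, 102.8]
contact_force: [0.4, 0.8, -3.1]
opening: 0.617
```

Request:
{"fn": "move_arm", "kwargs": {
  "motion": [
    [[0.1, -1, 0, 0, 0, 0, 1], [0.1, -1, 0, 0, 0, 0, 1], [0.1, -1, 0, 0, 0, 0, 1], [0.1, -1, 0, 0, 0, 0, 1], [0.1, -1, 0, 0, 0, 0, 1], [0.1, -1, 0, 0, 0, 0, 1], [0.1, -1, 0, 0, 0, 0, 1], [0.1, -1, 0, 0, 0, 0, 1]]
  ]
}}

```text
time_s: 56.85
tcp_pos: [0.531, -0.1436, 0.3236]
tcp_rot: [178.7, 0.4, 102.8]
contact_force: [-0.1, 0.5, -2.0]
opening: 0.618
```

Request:
{"fn": "move_arm", "kwargs": {
  "motion": [
    [[0, -1, 0, 0, 0.13, 0, 1], [0, -1, 0, 0.02, 0.13, 0, 1], [0, -1, 0, 0, 0, 0, 1], [0, -1, 0, 0, 0, 0, 1], [0, -0.9, 0, 0, 0, 0, 1], [0, -0.5, -0.1, 0, 0, 0, 1], [0, 0, -0.2, 0, 0, 0, 1], [0, 0, 0, 0, 0, 0, 1]]
  ]
}}

```text
time_s: 57.85
tcp_pos: [0.529, -0.3672, 0.3167]
tcp_rot: [179.8, 0.1, 102.6]
contact_force: [-0.1, 0.4, -2.3]
opening: 0.62
```

Request:
{"fn": "move_arm", "kwargs": {
  "motion": [
    [[0.2, 0, -0.5, 0, 0, 0, 1], [0, 0, -0.8, 0, 0, 0, 1], [0, 0, -0.9, 0, 0, 0, 1], [0, 0, -0.9, 0, 0, 0, 1], [0, -0.05, -0.7, 0, 0, 0, 1], [0, -0.05, -0.4, 0, 0, 0, 1], [0, 0, 0, 0, 0, 0, 1]]
  ]
}}

```text
time_s: 58.72
tcp_pos: [0.5401, -0.3608, 0.1383]
tcp_rot: [179.8, -0.2, 103.2]
contact_force: [0.3, -0.4, -1.8]
opening: 0.615
```

```bash
python3 look.py 21 40 130 220 310 360 130 500 270;sed -i 's/<.165)/<.185)/' cans.py;  python3 cans.py 21
```

```text
[ 0.54097265 -0.36188978  0.14056509]
scene blue 465 0.1653 [ 0.5389 -0.3606  0.1634] [0.054 0.052]
scene yellow 223 0.1469 [ 0.4609 -0.3128  0.1448] [0.053 0.052]
scene green 412 0.1469 [ 0.5132 -0.2404  0.1447] [0.053 0.051]
top yellow 178 0.1494 [ 0.4613 -0.306   0.1473] [0.039 0.037]
top green 455 0.1491 [ 0.5092 -0.2394  0.1469] [0.048 0.049]
```

View pics/look21.png

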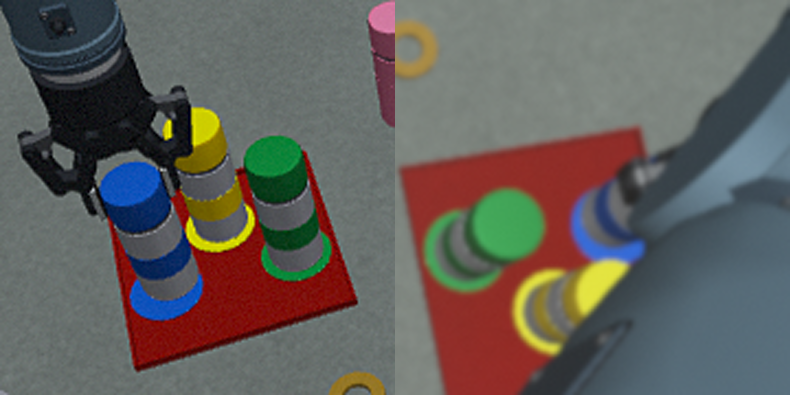

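Blue reads 0.539,−0.361 against its pad at 0.535,−0.367. Correct, then lower.

Request:
{"fn": "move_arm", "kwargs": {
  "motion": [
    [[-0.13, -0.16, -0.1, 0, 0, 0, 1], [0, 0, -0.2, 0, 0, 0, 1], [0, 0, 0, 0, 0, 0, 1]]
  ]
}}

```text
time_s: 59.2
tcp_pos: [0.5368, -0.3704, 0.1313]
tcp_rot: [179.5, 0.3, 103.1]
contact_force: [0.7, 0.2, -2.8]
opening: 0.619
```

```bash
python3 look.py 22 40 130 220 310 360 130 500 270;  python3 cans.py 22|grep blue
```

```text
scene blue 457 0.1585 [ 0.5357 -0.3689  0.1625] [0.053 0.055]
```

Request:
{"fn": "move_arm", "kwargs": {
  "motion": [
    [[-0.05, 0.04, -0.2, 0, 0, 0, 1], [0, 0, -0.12, 0, 0, 0, 1], [0, 0, -0.1, 0, 0, 0, 1]]
  ]
}}

```text
time_s: 59.68
tcp_pos: [0.5368, -0.3691, 0.1198]
tcp_rot: [179.3, 0.5, 103.2]
contact_force: [-7.4, 10.4, 36.5]
opening: 0.618
```

Request:
{"fn": "move_arm", "kwargs": {
  "motion": [
    [[-0.03, 0, 0.05, 0, 0, 0, 0], [0, 0, 0, 0, 0, 0, 0], [0, 0, 0, 0, 0, 0, 0], [0, 0, 0, 0, 0, 0, 0], [0, 0, 0.5, 0.05, 0.08, 0, 0], [0, 0, 0.9, 0, 0, 0, 0], [0, 0, 0.9, 0, 0, 0, 0], [0, 0.1, 0.6, 0, 0, 0, 0]]
  ]
}}

```text
time_s: 60.68
tcp_pos: [0.5339, -0.3638, 0.2367]
tcp_rot: [179.9, -0.2, 103.1]
contact_force: [0.2, -0.8, 0.1]
opening: 1.003
```

Request:
{"fn": "move_arm", "kwargs": {
  "motion": [
    [[-0.2, 0.8, 0.2, 0, 0, 0, 0], [-0.3, 1, 0, 0, 0, 0, 0], [-0.3, 1, 0, 0, 0, 0, 0], [-0.3, 1, 0, 0, 0, 0, 0], [-0.3, 1, 0, 0, 0, 0, 0], [-0.2, 1, 0, 0, 0, 0, 0], [-0.2, 1, 0, 0, 0, 0, 0], [0, 1, 0, 0, 0, 0, 0]]
  ]
}}

```text
time_s: 61.68
tcp_pos: [0.4591, -0.0465, 0.2461]
tcp_rot: [179.7, 0.0, 102.8]
contact_force: [0.4, -0.6, 0.4]
opening: 1.002
```

Request:
{"fn": "move_arm", "kwargs": {
  "motion": [
    [[0, 1, 0, 0, 0, 0, 0], [0, 1, 0, 0, 0, 0, 0], [0, 1, 0, 0, 0, 0, 0], [0, 0.6, 0, 0, 0, 0, 0], [0, 0, 0, 0, 0, 0, 0], [0, 0, 0, 0, 0, 0, 0]]
  ]
}}

```text
time_s: 62.42
tcp_pos: [0.4577, 0.1039, 0.2454]
tcp_rot: [179.7, 0.0, 103.0]
contact_force: [-0.3, 0.1, -0.7]
opening: 0.996
```

```bash
python3 look.py 23 20 130 420 330 90 90 490 290;  python3 cans.py 23; python3 - <<'E'
from h import *
print(observe()["qvel"].round(2),observe()["contact_force"])
for n in("scene","top"):
    d=np.load(f"pics/{n}23.npy")
    X=cloud(n,np.ones((420,560),bool),d)
    k=(np.hypot(X[:,0]-.555,X[:,1]+.025)<.045)&(X[:,2]>.055)&(X[:,2]<.075);T=X[k]
    if len(T)>20:
        T=T[T[:,2]>np.percentile(T[:,2],90)-.008]; print(n,len(T),np.median(T[:,2]),((T.min(0)+T.max(0))/2).round(4))
    k=(X[:,0]>.6)&(X[:,0]<.9)&(X[:,1]>.1)&(X[:,1]<.4)&(X[:,2]>.1)&(X[:,2]<.13)
    if k.sum():print(n,"bottle",X[k].mean(0))
E
```

```text
[0.45779493 0.10353583 0.24547418]
scene blue 453 0.147 [ 0.5345 -0.3679  0.1449] [0.055 0.053]
scene yellow 384 0.1469 [ 0.4598 -0.3125  0.145 ] [0.058 0.052]
scene green 409 0.1471 [ 0.5132 -0.2404  0.145 ] [0.053 0.051]
top blue 463 0.1492 [ 0.5317 -0.3671  0.147 ] [0.049 0.051]
top yellow 494 0.1493 [ 0.4562 -0.3139  0.1478] [0.049 0.052]
top green 462 0.1492 [ 0.5091 -0.2406  0.1471] [0.048 0.051]
[-0.43 -0.16 -0.07  0.   -0.03  0.2 ] [-0.22694076  0.34583776 -0.45711736]
scene 395 0.06291114661766395 [ 0.5529 -0.0271  0.0624]
scene bottle [0.69726178 0.19319096 0.11570551]
top 400 0.0651871184810443 [ 0.5503 -0.0269  0.0648]
top bottle [0.68970207 0.19301694 0.11805355]
```

View pics/look23.png

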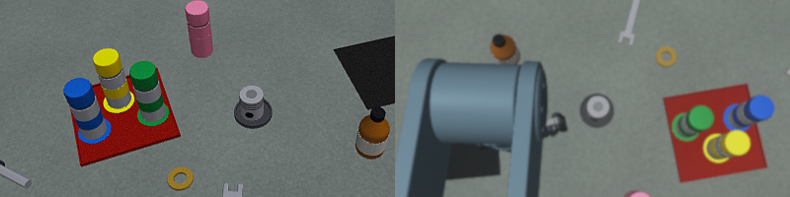

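All cans stand on their own pads, within 1–4 mm of their start positions. The piston is in the dish, the bottle has not moved, and the gripper is clear of everything. Handing in.

```bash
python3 -c "
from bench import finish_job
print(finish_job())"
```

```text
the job is handed in; nothing more can be done
None
```

I moved the blue, yellow and green cans to the mat, set the piston in the dish, then returned green, yellow and blue to their own pads. I handed the job in at about 62.6 s of the 152 s allowed. The system reports no verdict.

Last checks before handing in:
- **Cans:** all three stood with their tops at the heights measured at the start. Compared with their start positions, blue was within 2 mm, green within 1 mm and yellow about 4 mm off in x (limit 13 mm from the pad centre).
- **Piston:** it stands in the dish, about 3 mm off centre, with its top at 0.063–0.065 m against 0.064 m expected.
- **Oil bottle:** it had not moved measurably (under 1 mm).
- **Gripper:** it was open and clear of everything.

The two cameras disagreed by about 3–4 mm in x throughout. I relied mainly on the scene camera, which matched the tool position at the grasps to about 2–3 mm. When I pressed the parts down to set them, the wrist force peaked at about 50 N, under its 120 N limit.

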